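Fetch the radio battery from behind the desk things

ROBOT

A 6-joint arm with a two-finger parallel gripper is mounted at the origin on the work surface. World frame = base frame: x ahead of the robot, y to its left, z up, the work surface at z = 0. Lengths are in mm, angles in rad, forces in N, time in s.
With the tool pointing down it reaches from about 350 to 1000 mm from the base axis. Payload 7.1 kg.
Tool frame: the origin (TCP) lies on the centre line of the jaws, within the pads' length; the fingertips stand 25 mm ahead of it and the grasp point (between the pads) lies 6 mm ahead of it; z points along the fingers, y is the direction in which the jaws open and shut (so a half turn about z gives the same grasp; the last joint's range is limited). The gripper opens to 85 mm and grips with 20 to 120 N. Pads are 22 mm wide; open, the fingers measure 114 mm over their backs; the gripper's body (76 mm by 85 mm) begins 54 mm behind the grasp point. The pads swing forward as they close: fully open they stand 13 mm farther back than shut.
Start: joints at [1.295, 0.423, 1.63, -0, 1.089, -0.019], TCP at [158.71, 604.497, 256.319] pointing down, gripper open.
Joint ranges: [-3, 3], [-0.9, 2.11], [0.09, 2.58], [-1.31, 4.45], [0.11, 2.69], [-2.54, 2.54]. Speed limits (rad/s): [2.39, 2.39, 3.01, 3.14, 3.14, 3.14].

INTERFACE

Orientations are given as a unit quaternion [x, y, z, w].
In Python, from station import bot gives the robot as it stands.
- The arm moves only by the tool jog_arm, never from a script. Its arguments are lists of equal length, an entry for each row: "dp": the shift along the world's x, y, z in m, a list of three; "turn": the turn, a rotation vector about the world's x, y, z in rad, a list of three; "claw": the finger opening in m, from 0 to 0.0854. In form: {"dp": [[x, y, z], ...], "turn": [[wx, wy, wz], ...], "claw": [claw, ...]}. A call has 1 to 20 rows; each row shifts and turns the pose as measured when the row begins; what a row does not reach is not made up. A row lasts 1/8 s, in which the tool goes at most 62.5 mm and 10.7 degrees, less where a joint would pass 70% of its speed; a pose out of reach is approached as far as the arm can. A call with a gripper value outside its range is refused whole. The fingers move at their own pace and stop on an object; "force" is the grip in N (left out, the last holds). Time passes only in rows, so rows that do not move let the fingers close. It gives the time, the measured TCP pose, the force and the opening at its end, in the units of the state.
- bot.observe(): the state, without advancing time (a new reading comes with each control period).
- bot.camera(name): name is "scene" or "top"; returns the picture (420x560x3 uint8, red, green, blue); there is no depth.
- bot.camera_params(name): a dict with "fx", "fy", "cx", "cy" (pixels), "dist" ([k1, k2, p1, p2, k3] as OpenCV has them; the pictures are not rectified), "T" (4x4, takes a point from camera to world coordinates). Camera axes: x right, y down, z forward; pixel columns grow to the right and rows downward; lengths in mm; the calibration is good to about 2 mm. A picture is of the moment at which its call begins. camera_params takes no time and is no camera call.
- bot.hand_in(): hands the job in, once; it reports no verdict.
The state is a dict: "t": time; "joints": joint angles; "qd": joint speeds; "effort": joint torques, N m; "tcp_pos": TCP position; "ee_rot": TCP orientation; "force": force on the tool from outside, world axes, zero at the start; "ft_torque": the same for the moment, N m; "finger_gap": finger opening in mm.
Only numpy, scipy, OpenCV 4.12 (cv2) and the standard library are available. Lean on these libraries where they do the work, as an engineer would, in place of code of your own. Each camera call takes 0.05 s, during which the arm holds its last target. There are 200 camera calls.

TASK

A spare radio battery lies on the white riser behind a desk speaker, a duster can and a rubber stamp: first set all three of them upright in the blue letter tray, then fetch the battery and lay it flat in the charging cradle, inside its rim, while the three are still in the tray. After that stand each of the three back upright on the riser in the very place where it stood at the start, speaker and stamp lined up with the riser as before (either way round). Tip none of the three over and leave the mug and the mouse alone.

Things in the scene. Friction and masses are not known exactly. Their poses are not given: they have to be found in the camera images.
- speaker_mid (a point): Black desk speaker, an upright box 56 (x) x 64 (y) x 110 mm high with two silver-ringed cones on its -x face. Point: its centre, 55 mm above its underside. z up; x is its depth. At the start it stands on the riser with its x within 0.12 rad of the riser's x. About 0.35 kg.
- can_mid (a point): Compressed-air duster can standing upright: round metal body 52 mm diameter with a white band, straight up to 92 mm, shoulder to 100 mm, then a white 22 mm diameter nozzle cap up to 112 mm. Point: on its axis, 56 mm above its underside. z up. About 0.2 kg.
- stamp_mid (a point): Wooden rubber stamp standing on its base: base 44 (x) x 64 (y) x 26 mm high, round dark wooden handle on top on the same axis, neck 20 mm diameter, cylindrical grip 30 mm diameter between 70 and 95 mm above the underside, total height 100 mm. Point: on its axis, 50 mm above its underside. z up. At the start its x is within 0.12 rad of the riser's x. About 0.16 kg.
- battery_mid (a point): The spare radio battery: grey block with a black stripe and two brass contact strips on top, 40 (x) x 70 (y) x 40 mm high, lying on the riser behind the three taller things, about 15 mm from them and about 32 mm in front of the fence. Point: its centre, 20 mm above its underside. z up, y along its length. About 0.18 kg.
- riser: Fixed white laminate riser board, 190 (x) x 260 (y) mm, top 20 mm above the desk, with a fence 10 mm thick and 30 mm high (top 50 mm above the desk) along its far edge (+x; the fence's near face is at x = 85 mm). Open at front and sides. Origin: centre of its underside, on the desk; z up. The three tall things stand side by side in any order about 30 mm in front of (-x) its centre line, 85 mm apart along y; the battery lies about 33 mm behind (+x) the centre line.
- tray: Fixed blue plastic letter tray, the side area: open on top, 290 (x) x 210 (y) mm outside, walls 4 mm thick and 45 mm high, floor 4 mm thick, empty at the start. Origin: centre of its underside, on the desk; z up; x along its length.
- cradle: Fixed charging cradle: black plate 80 (x) x 110 (y) mm, its floor 12 mm above the desk, with a grey raised rim 5 mm higher than the floor around an inner rectangle 56 (x) x 86 (y) mm centred on the plate; two brass strips on the floor. The battery goes inside the rim, its length along the cradle's y, either way round. Origin: centre of its underside, on the desk; z up.
- mug: Bystander, leave alone: white mug, 76 mm diameter, 90 mm high. Origin: centre of its underside.
- mouse: Bystander, leave alone: black computer mouse, about 100 x 58 x 30 mm. Origin: centre of its underside.
Not all that is in view belongs to the job. Leave any green or turquoise look-alike of the part that bears battery_mid alone.

How it is judged:
By the outcome, as a careful person would: the job done as asked, in the order asked, and still so for the second after the job is handed in, with the robot touching nothing.
It also fails if it takes over 144 s, if anything falls off the work surface, if the arm or the gripper's body presses on something with over 40 N, if the wrist force passes 120 N, or if a joint passes its speed limit or range.

## Working session

There is one attempt and no reset: what is moved stays moved. The work goes in short steps, Python scripts to look and compute and a tool call to move; the robot and the scene stay as the last step left them, time stands still between calls to the robot, and variables do not carry over. Pictures are saved under pics/ and viewed, about 12 in all and at most 16, crops included, and the job is handed in when it is done.

Besides the shell and the picture viewer there is one more tool, called after "Request:" as name(argument=value, ...), one argument or row to a line, values as JSON. jog_arm: Moves the arm, as the interface text tells. Its arguments: {"type":"object","properties":{"dp":{"type":"array"},"turn":{"type":"array"},"claw":{"type":"array"},"force":{"type":"number"}},"required":["dp","turn","claw"]}

```bash
mkdir -p pics; python3 - <<'E'
from station import bot
import cv2,numpy as np
print(bot.observe())
for n in("scene","top"):
    im=bot.camera(n); cv2.imwrite(f"pics/{n}0.png",im[:,:,::-1])
    p=bot.camera_params(n); print(n,p)
E
```

```text
{'t': 0.0, 'joints': array([ 1.29501010e+00,  4.23850214e-01,  1.63069592e+00,  1.89683355e-05,
        1.08858643e+00, -1.89994312e-02]), 'qd': array([ 1.53858457e-03, -7.35711072e-04, -4.80613637e-04,  4.82199076e-04,
        4.91956238e-05,  1.87622307e-03]), 'effort': array([-1.88922662e-03, -5.57384741e+01, -2.81735605e+01, -9.21217952e-05,
        7.48567691e-03,  4.61348250e-06]), 'tcp_pos': array([158.56572054, 604.02586641, 255.53747624]), 'ee_rot': array([ 1.28045263e-01,  9.91768026e-01, -7.60376489e-04, -1.21384138e-04]), 'force': array([0.13875801, 0.26707856, 0.23930059]), 'ft_torque': array([-0.01967938, -0.02248392, -0.03397616]), 'finger_gap': 85.72536491350341}
scene {'fx': 411.82446452219114, 'fy': 411.82446452219114, 'cx': 273.9367110547207, 'cy': 210.60418096225342, 'dist': array([-0.10704353,  0.        ,  0.        ,  0.        ,  0.        ]), 'T': array([[-4.18813375e-01,  7.40261628e-01, -5.25935431e-01,
         1.03906810e+03],
       [ 9.08032259e-01,  3.35961120e-01, -2.50214992e-01,
         1.75265049e+02],
       [-8.53070090e-03, -5.82359723e-01, -8.12886450e-01,
         8.92837656e+02],
       [ 0.00000000e+00,  0.00000000e+00,  0.00000000e+00,
         1.00000000e+00]])}
top {'fx': 476.05692837001004, 'fy': 476.05692837001004, 'cx': 277.2739390944635, 'cy': 208.20323679811983, 'dist': array([0.00181438, 0.        , 0.        , 0.        , 0.        ]), 'T': array([[ 2.97422696e-03, -9.82870309e-01,  1.84274548e-01,
         2.72467932e+02],
       [-9.99988000e-01, -3.64062443e-03, -3.27809996e-03,
        -7.66501447e+01],
       [ 3.89282154e-03, -1.84262587e-01, -9.82869343e-01,
         1.43844553e+03],
       [ 0.00000000e+00,  0.00000000e+00,  0.00000000e+00,
         1.00000000e+00]])}
```

View pics/top0.png

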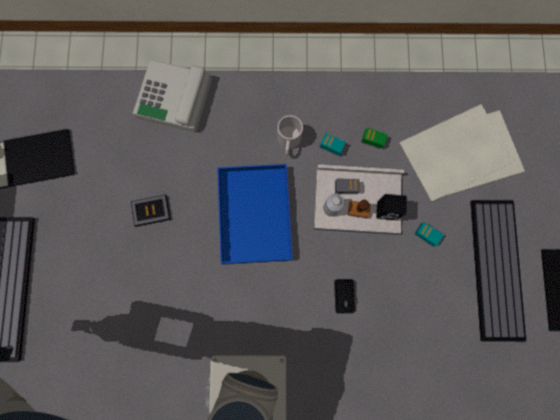

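View pics/scene0.png

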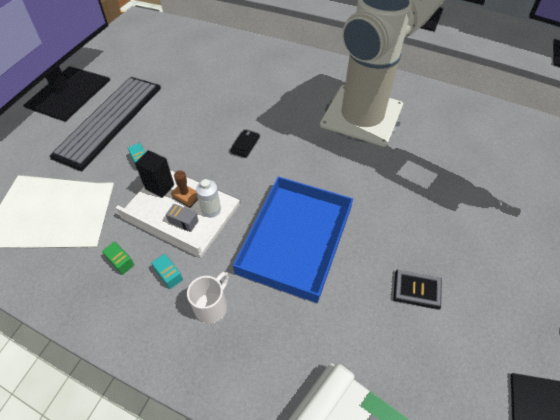

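```bash
cat > h.py <<'E'
from station import bot
import cv2,numpy as np
P={n:bot.camera_params(n) for n in("scene","top")}
def K(p): return np.array([[p["fx"],0,p["cx"]],[0,p["fy"],p["cy"]],[0,0,1.]])
def proj(n,X):
    p=P[n]; M=np.linalg.inv(p["T"]); X=np.atleast_2d(np.asarray(X,float))
    return cv2.projectPoints(X,cv2.Rodrigues(M[:3,:3])[0],M[:3,3],K(p),p["dist"])[0][:,0]
def back(n,uv,z):
    p=P[n]; q=cv2.undistortPoints(np.array(uv,float).reshape(-1,1,2),K(p),p["dist"])[:,0]
    d=np.c_[q,np.ones(len(q))]@p["T"][:3,:3].T; o=p["T"][:3,3]
    return o+d*((z-o[2])/d[:,2])[:,None]
def crop(im,x,y,w,h,s):
    c=cv2.resize(im[y:y+h,x:x+w],None,fx=s,fy=s,interpolation=cv2.INTER_CUBIC)
    c=np.clip(c.astype(float)*1.25+10,0,255).astype(np.uint8)
    for k in range((x+9)//10*10,x+w,10):
        cv2.line(c,((k-x)*s,0),((k-x)*s,6),(0,0,255),1); cv2.putText(c,str(k),((k-x)*s,16),0,.35,(0,0,255),1)
    for k in range((y+9)//10*10,y+h,10):
        cv2.line(c,(0,(k-y)*s),(6,(k-y)*s),(0,0,255),1); cv2.putText(c,str(k),(8,(k-y)*s+4),0,.35,(0,0,255),1)
    return c
def shot(n): return bot.camera(n)[:,:,::-1].copy()
E
python3 - <<'E'
from h import *
t=cv2.imread("pics/top0.png"); s=cv2.imread("pics/scene0.png")
cv2.imwrite("pics/c1.png",crop(t,308,158,110,82,7)); cv2.imwrite("pics/c2.png",crop(s,112,145,130,110,6-0))
t2=crop(t,210,158,90,112,5); t3=crop(t,122,186,55,45,6)
o=np.zeros((600,800,3),np.uint8); o[:560,:450]=t2; o[:270,460:790]=t3; cv2.imwrite("pics/c3.png",o)
E
```

```text
(no output)
```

View pics/c1.png

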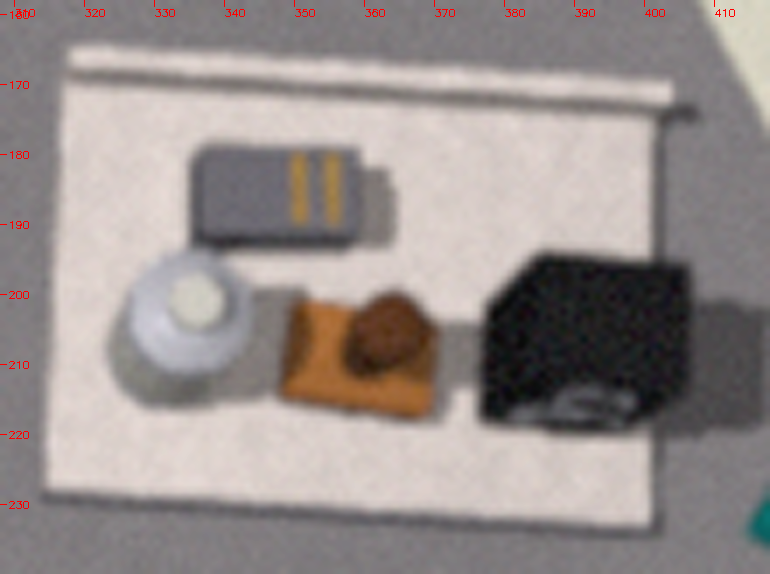

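View pics/c2.png

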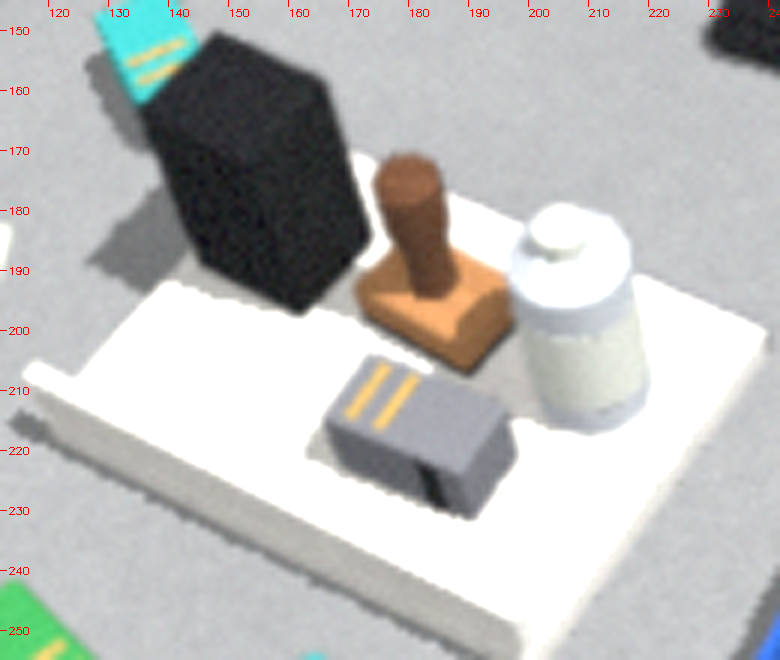

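View pics/c3.png

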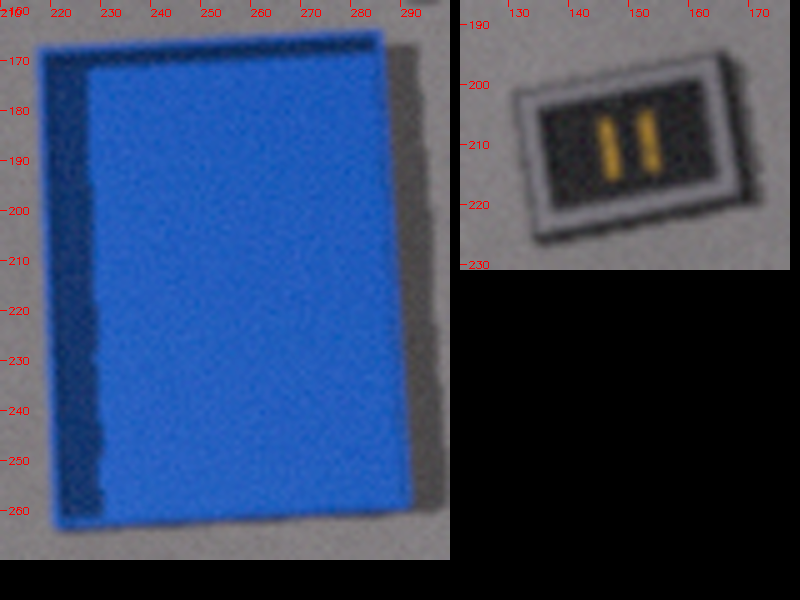

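Possible batteries in the top view are grey (346,186), turquoise (333,144), green (375,137) and turquoise (430,234). I choose the grey one. It lies on the riser behind the three tall things, and the crops confirm it has two brass strips and a black stripe. The crops show the can, stamp and speaker in that order from +y to -y. Next I'll fit poses from keypoints.

```bash
cat > fit.py <<'E'
from h import *
from scipy.optimize import least_squares
T=lambda a:[308+a[0]/7-.43,158+a[1]/7-.43]; S=lambda a:[112+a[0]/6-.42,145+a[1]/6-.42]
T5=lambda a:[210+a[0]/5-.4,158+a[1]/5-.4]; T6=lambda a:[122+(a[0]-460)/6-.42,186+a[1]/6-.42]
def box(p,L):  # local -> world
    c,s=np.cos(p[2]),np.sin(p[2]); L=np.array(L,float)
    return np.c_[p[0]+c*L[:,0]-s*L[:,1],p[1]+s*L[:,0]+c*L[:,1],L[:,2]]
O={
"riser":[("top",(-95,130,20),T((43,492))),("top",(-95,-130,20),T((653,526))),("top",(95,130,50),T((70,46))),("top",(95,-130,50),T((673,79))),("scene",(-95,130,20),S((767,333))),("scene",(95,-130,50),S((22,372)))],
"battery":[("top",(20,35,60),T((196,147))),("top",(20,-35,60),T((361,149))),("top",(-20,-35,60),T((359,238))),("top",(-20,35,60),T((191,236))),
 ("scene",(-20,-35,60),S((372,354))),("scene",(-20,35,60),S((513,407))),("scene",(20,35,60),S((463,473))),("scene",(20,-35,60),S((328,417))),("scene",(20,35,20),S((472,519)))],
"speaker":[("top",(28,32,130),T((545,252))),("top",(28,-32,130),T((690,265))),("top",(-28,-32,130),T((688,385))),("top",(-28,32,20),T((482,420))),("top",(-28,-32,20),T((636,432))),
 ("scene",(-28,-32,130),S((217,32))),("scene",(-28,32,130),S((325,80))),("scene",(28,32,130),S((250,165))),("scene",(28,-32,130),S((143,105))),("scene",(28,32,20),S((300,316))),("scene",(-28,32,20),S((372,240))),("scene",(28,-32,20),S((200,262)))],
"stamp":[("top",(22,32,46),T((302,298))),("top",(-22,-32,46),T((434,417))),("top",(-22,32,46),T((285,401))),("top",(0,0,120),T((398,327))),
 ("scene",(0,0,120),S((409,180))),("scene",(22,32,46),S((465,350))),("scene",(-22,32,46),S((514,290))),("scene",(22,-32,46),S((357,287))),("scene",(22,32,20),S((470,375)))],
"can":[("top",(0,0,132),T((198,301))),("top",(0,0,115),T((192,313))),("scene",(0,0,132),S((562,224)))],
"tray":[("top",(145,105,45),T5((38,47))),("top",(145,-105,45),T5((382,31))),("top",(-145,105,45),T5((57,530))),("top",(-145,-105,45),T5((412,510)))],
"cradle":[("top",(40,55,17),T6((514,91))),("top",(40,-55,17),T6((723,52))),("top",(-40,55,17),T6((535,234))),("top",(-40,-55,17),T6((744,196)))],
}
if __name__=="__main__":
  for k,v in O.items():
    for sel in(("top",),("scene",),("top","scene")):
        w=[q for q in v if q[0] in sel]
        if not w: continue
        f=lambda p:np.concatenate([(proj(n,box(p,[l]))[0]-uv) for n,l,uv in w])
        if k=="can":
            g=lambda p:f([*p,0]); r=least_squares(g,[400,-200])
        else: r=least_squares(f,[450,-200,0.],x_scale=[10,10,.05])
        print(k,sel,np.round(r.x,3),"res",np.round(r.fun.reshape(-1,2),1).tolist() if len(sel)==2 or k in("tray","cradle") else "")
E
python3 fit.py
```

```text
riser ('top',) [ 5.66763e+02 -3.27292e+02 -5.30000e-02] res 
riser ('scene',) [ 5.66432e+02 -3.27592e+02 -7.10000e-02] res 
riser ('top', 'scene') [ 5.66607e+02 -3.27320e+02 -5.90000e-02] res [[0.3, -0.2], [-0.5, 0.2], [0.2, -0.1], [0.1, 0.4], [0.1, -0.5], [-0.1, 0.7]]
battery ('top',) [ 6.01744e+02 -2.88767e+02 -2.20000e-02] res 
battery ('scene',) [ 6.02412e+02 -2.89541e+02 -5.00000e-03] res 
battery ('top', 'scene') [ 6.02157e+02 -2.89239e+02 -1.30000e-02] res [[-0.1, -0.4], [-0.2, -0.3], [0.3, 0.1], [0.7, 0.0], [0.4, -1.3], [0.2, -0.6], [-0.1, 0.4], [-1.1, -0.2], [1.2, 1.5]]
speaker ('top',) [ 5.33780e+02 -4.13325e+02 -5.40000e-02] res 
speaker ('scene',) [ 5.31168e+02 -4.12889e+02 -1.07000e-01] res 
speaker ('top', 'scene') [ 5.32382e+02 -4.12961e+02 -7.90000e-02] res [[-0.8, -0.7], [1.3, -0.7], [0.9, 1.7], [-0.7, 1.2], [-1.5, 1.2], [-0.6, -1.2], [0.6, -0.7], [-0.8, -0.2], [-2.3, 0.7], [0.8, 1.5], [1.4, 0.0], [-0.6, 1.6]]
stamp ('top',) [ 5.32410e+02 -3.27493e+02 -1.42000e-01] res 
stamp ('scene',) [ 5.33832e+02 -3.24788e+02 -1.58000e-01] res 
stamp ('top', 'scene') [ 5.33110e+02 -3.26193e+02 -1.42000e-01] res [[-1.0, -0.2], [-0.2, 0.3], [-0.3, -0.6], [-0.3, -0.4], [-0.8, -1.3], [-0.8, -0.3], [1.7, -1.6], [-1.3, -0.3], [0.1, 1.4]]
can ('top',) [ 539.038 -244.913] res 
can ('scene',) [ 538.004 -244.957] res 
can ('top', 'scene') [ 538.686 -244.861] res [[-0.1, 0.4], [0.0, -0.1], [-0.1, 0.2]]
tray ('top',) [ 5.20186e+02 -1.22990e+01  6.00000e-02] res [[-0.1, 0.4], [0.4, -0.1], [-0.6, -0.1], [0.4, -0.2]]
tray ('top', 'scene') [ 5.20186e+02 -1.22990e+01  6.00000e-02] res [[-0.1, 0.4], [0.4, -0.1], [-0.6, -0.1], [0.4, -0.2]]
cradle ('top',) [5.33924e+02 3.05319e+02 1.92000e-01] res [[-0.6, -0.7], [0.4, -0.8], [-0.6, 1.0], [0.8, 0.6]]
cradle ('top', 'scene') [5.33924e+02 3.05319e+02 1.92000e-01] res [[-0.6, -0.7], [0.4, -0.8], [-0.6, 1.0], [0.8, 0.6]]
```

```bash
cat > ov.py <<'E'
from fit import *
def draw(c,n,X,x,y,s,col,close=True):
    q=(proj(n,X)-[x,y]+.5)*s
    cv2.polylines(c,[np.round(q*8).astype(np.int32)],close,col,1,cv2.LINE_AA,3)
def models(c,n,x,y,s,M):
    for k,p in M.items():
        R=lambda hx,hy,z:box(p,[(hx,hy,z),(-hx,hy,z),(-hx,-hy,z),(hx,-hy,z)])
        C=lambda r,z:np.array([(p[0]+r*np.cos(a),p[1]+r*np.sin(a),z) for a in np.linspace(0,6.3,40)])
        z0=p[3]
        if k=="speaker": L=[R(28,32,z0),R(28,32,z0+110)]
        if k=="stamp": L=[R(22,32,z0),R(22,32,z0+26),C(15,z0+95),C(15,z0+70)]
        if k=="can": L=[C(26,z0),C(26,z0+92),C(11,z0+112)]
        if k=="battery": L=[R(20,35,z0),R(20,35,z0+40)]
        if k=="cradle": L=[R(28,43,z0+17),R(40,55,z0+17)]
        for i in L: draw(c,n,i,x,y,s,(0,255,255) if k!="stamp" else (255,255,0))
E
python3 - <<'E'
from ov import *
M=dict(speaker=(532.4,-413,-.08,20),stamp=(533,-326,-.13,20),can=(538.7,-244.9,0,20),battery=(602,-289,-.015,20))
t=cv2.imread("pics/top0.png"); s=cv2.imread("pics/scene0.png")
o=np.zeros((600,800,3),np.uint8)
a=crop(t,318,175,100,46,7); models(a,"top",318,175,7,M); b=crop(s,130,147,98,88,3); 
b=crop(s,130,147,100,88,3); b=crop(s,132,148,96,50,8)[:,:] if 0 else crop(s,130,147,100,56,5); models(b,"scene",130,147,5,M)
o[:a.shape[0],:a.shape[1]]=a[:600]; o[322:322+278,:500]=b[:278]; cv2.imwrite("pics/o1.png",o)
E
```

```text
(no output)
```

View pics/o1.png

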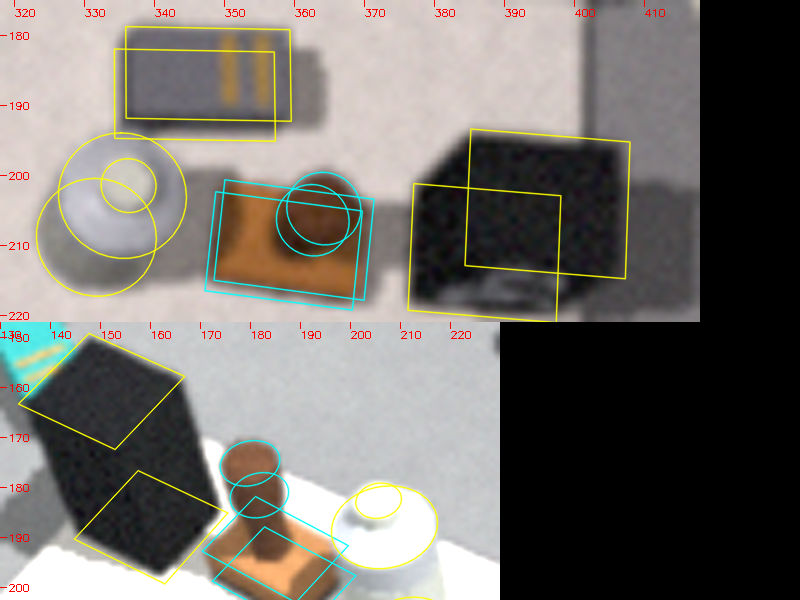

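The overlay lies on the edges to within about 1 px (2–3 mm). The can is at (338,205), the stamp at (361,210) and the speaker at (393,205), so I'm using these poses. First I'll go to the can.

Request:
jog_arm(
  dp=[
    [0.037,-0.043,0],
    [0.037,-0.043,0],
    [0.037,-0.043,0],
    [0.037,-0.043,0],
    [0.037,-0.043,0],
    [0.037,-0.043,0],
    [0.037,-0.043,0],
    [0.012,-0.055,-0.004],
    [0.012,-0.055,-0.004],
    [0.012,-0.055,-0.004],
    [0.012,-0.055,-0.004],
    [0.012,-0.055,-0.004],
    [0.012,-0.055,-0.004],
    [0.012,-0.055,-0.004],
    [0.012,-0.055,-0.004],
    [0.012,-0.055,-0.004],
    [0.012,-0.055,-0.004],
  ],
  turn=[
    [0,0,-0.174],
    [0,0,-0.174],
    [0,0,-0.174],
    [0,0,-0.174],
    [0,0,-0.174],
    [0,0,-0.174],
    [0,0,-0.174],
    [0,0,-0.174],
    [0,0,0],
    [0,0,0],
    [0,0,0],
    [0,0,0],
    [0,0,0],
    [0,0,0],
    [0,0,0],
    [0,0,0],
    [0,0,0],
  ],
  claw=[0.085,0.085,0.085,0.085,0.085,0.085,0.085,0.085,0.085,0.085,0.085,0.085,0.085,0.085,0.085,0.085,0.085],
  force=40,
)

```text
t: 2.22
tcp_pos: [543.3, -272.7, 211.3]
ee_rot: [0.748, 0.664, -0.0, -0.001]
force: [0.5, -0.1, -0.1]
finger_gap: 84.5
```

Request:
jog_arm(
  dp=[
    [-0.0046,0.0278,0],
    [0,0,-0.02],
  ],
  turn=[
    [0,0,0.039],
    [0,0,0],
  ],
  claw=[0.085,0.085],
)

```text
t: 2.48
tcp_pos: [539.2, -248.8, 190.8]
ee_rot: [0.736, 0.677, 0.0, -0.0]
force: [0.1, -0.8, -0.8]
finger_gap: 85.4
```

Request:
jog_arm(
  dp=[
    [-0.0005,0.004,-0.035],
    [0,0,-0.035],
    [0,0,-0.02],
    [0,0,0],
  ],
  turn=[
    [0,0,0],
    [0,0,0],
    [0,0,0],
    [0,0,0],
  ],
  claw=[0.085,0.085,0.085,0.085],
)

```text
t: 2.98
tcp_pos: [536.1, -239.8, 96.8]
ee_rot: [0.735, 0.678, -0.001, -0.003]
force: [0.7, -0.6, -0.0]
finger_gap: 84.8
```

Request:
jog_arm(
  dp=[
    [0.0025,-0.0045,0.001],
    [0,0,0],
  ],
  turn=[
    [0,0,0],
    [0,0,0],
  ],
  claw=[0.085,0.085],
)

```text
t: 3.22
tcp_pos: [539.5, -244.1, 99.5]
ee_rot: [0.735, 0.678, -0.0, -0.002]
force: [-0.2, -0.2, -0.4]
finger_gap: 85.0
```

```bash
python3 - <<'E'
from h import *
for i in range(3): o=bot.observe(); print(o["t"],o["tcp_pos"].round(2),o["qd"].round(3),o["finger_gap"])
for n in("top","scene"): cv2.imwrite(f"pics/{n}1.png",shot(n))
for i in range(2): o=bot.observe(); print(o["t"],o["tcp_pos"].round(2))
E
```

```text
3.225 [ 539.49 -244.12   99.47] [ 0.007 -0.012  0.008  0.004  0.006  0.001] 85.00867307338976
3.225 [ 539.49 -244.12   99.47] [ 0.007 -0.012  0.008  0.004  0.006  0.001] 85.00867307338976
3.225 [ 539.49 -244.12   99.47] [ 0.007 -0.012  0.008  0.004  0.006  0.001] 85.00867307338976
3.325 [ 539.26 -244.02   99.36]
3.325 [ 539.26 -244.02   99.36]
```

Request:
jog_arm(
  dp=[
    [0,0,0],
    [0,0,0],
    [0,0,0],
    [0,0,0],
    [0,0,0],
    [0,0,0],
  ],
  turn=[
    [0,0,0],
    [0,0,0],
    [0,0,0],
    [0,0,0],
    [0,0,0],
    [0,0,0],
  ],
  claw=[0.045,0.045,0.045,0.045,0.045,0.045],
  force=40,
)

```text
t: 4.08
tcp_pos: [539.8, -244.3, 100.5]
ee_rot: [0.735, 0.678, 0.0, -0.001]
force: [0.2, -0.2, 1.2]
finger_gap: 50.7
```

Request:
jog_arm(
  dp=[
    [0,0,0.03],
    [0,0,0.03],
    [0.006,0.03,0],
    [0.01,0.05,0],
    [0.01,0.05,0],
    [0.01,0.05,0],
    [0.01,0.05,0],
    [0.008,0.03,0],
    [0,0,0],
  ],
  turn=[
    [0,0,0],
    [0,0,0],
    [0,0,0],
    [0,0,0],
    [0,0,0],
    [0,0,0],
    [0,0,0],
    [0,0,0],
    [0,0,0],
  ],
  claw=[0.045,0.045,0.045,0.045,0.045,0.045,0.045,0.045,0.045],
)

```text
t: 5.2
tcp_pos: [592.0, 23.3, 159.9]
ee_rot: [0.736, 0.677, -0.001, -0.003]
force: [-0.1, 0.2, -1.4]
finger_gap: 50.7
```

Request:
jog_arm(
  dp=[
    [0.006,0.012,-0.025],
    [0,0,-0.025],
    [0,0,-0.015],
    [0,0,0],
  ],
  turn=[
    [0,0,0],
    [0,0,0],
    [0,0,0],
    [0,0,0],
  ],
  claw=[0.045,0.045,0.045,0.045],
)

```text
t: 5.7
tcp_pos: [597.1, 32.9, 92.9]
ee_rot: [0.736, 0.677, -0.002, -0.003]
force: [0.1, -0.5, -2.1]
finger_gap: 50.8
```

Request:
jog_arm(
  dp=[
    [0,0,-0.006],
    [0,0,-0.002],
    [0,0,0],
  ],
  turn=[
    [0,0,0],
    [0,0,0],
    [0,0,0],
  ],
  claw=[0.045,0.045,0.045],
)

```text
t: 6.08
tcp_pos: [598.0, 32.0, 86.1]
ee_rot: [0.736, 0.677, -0.001, -0.002]
force: [-0.1, -0.6, -1.1]
finger_gap: 50.4
```

Request:
jog_arm(
  dp=[
    [0,0,-0.0015],
    [0,0,-0.001],
    [0,0,0],
  ],
  turn=[
    [0,0,0],
    [0,0,0],
    [0,0,0],
  ],
  claw=[0.045,0.045,0.045],
)

```text
t: 6.45
tcp_pos: [598.6, 32.1, 84.5]
ee_rot: [0.736, 0.677, -0.001, -0.002]
force: [0.3, -1.5, -2.3]
finger_gap: 50.5
```

Request:
jog_arm(
  dp=[
    [0,0,-0.001],
    [0,0,0],
    [0,0,0],
    [0,0,0],
    [0,0,0],
    [0,0,0],
  ],
  turn=[
    [0,0,0],
    [0,0,0],
    [0,0,0],
    [0,0,0],
    [0,0,0],
    [0,0,0],
  ],
  claw=[0.045,0.065,0.085,0.085,0.085,0.085],
)

```text
t: 7.2
tcp_pos: [599.3, 32.2, 84.5]
ee_rot: [0.736, 0.677, -0.0, -0.001]
force: [-0.0, 0.2, -0.2]
finger_gap: 85.0
```

```bash
python3 - <<'E'
from h import *
for i in range(5):
  o=bot.observe(); print(o["t"],o["tcp_pos"].round(2),o["force"].round(2),o["finger_gap"]); bot.camera("top")
E
```

```text
7.2 [599.27  32.17  84.49] [-0.04  0.2  -0.23] 85.01754562363278
7.25 [599.26  32.2   84.5 ] [-1.29  0.17 -0.28] 85.12458938802921
7.3 [599.25  32.16  84.49] [ 0.06 -0.47 -0.81] 84.74483851104024
7.35 [599.27  32.17  84.51] [-0.07  0.2  -0.01] 85.05411073060596
7.4 [599.3   32.2   84.55] [ 0.27 -0.76 -1.68] 84.85475567899358
```

Request:
jog_arm(
  dp=[
    [0,0,0.05],
    [0,0,0.05],
    [-0.01,-0.053,0],
    [-0.01,-0.053,0],
    [-0.01,-0.053,0],
    [-0.01,-0.053,0],
    [-0.01,-0.053,0],
    [-0.01,-0.053,0],
    [-0.004,-0.02,0],
    [0,0,0],
  ],
  turn=[
    [0,0,0],
    [0,0,0],
    [0,0,0],
    [0,0,0],
    [0,0,0],
    [0,0,0],
    [0,0,0],
    [0,0,0],
    [0,0,0],
    [0,0,0],
  ],
  claw=[0.085,0.085,0.085,0.085,0.085,0.085,0.085,0.085,0.085,0.085],
)

```text
t: 8.7
tcp_pos: [532.9, -315.0, 188.5]
ee_rot: [0.735, 0.678, 0.001, 0.0]
force: [-0.1, 0.9, 0.2]
finger_gap: 85.0
```

Request:
jog_arm(
  dp=[
    [0,-0.011,0],
    [0,0,-0.03],
    [0,0,-0.03],
    [0,0,-0.015],
    [0,0,0],
  ],
  turn=[
    [0,0,0],
    [0,0,0],
    [0,0,0],
    [0,0,0],
    [0,0,0],
  ],
  claw=[0.07,0.07,0.07,0.07,0.07],
)

```text
t: 9.32
tcp_pos: [535.7, -322.2, 112.6]
ee_rot: [0.733, 0.68, 0.001, 0.001]
force: [-0.2, 0.1, 0.5]
finger_gap: 70.2
```

Request:
jog_arm(
  dp=[
    [-0.0025,-0.0035,-0.003],
    [0,0,0],
    [0,0,0],
  ],
  turn=[
    [0,0,0],
    [0,0,0],
    [0,0,0],
  ],
  claw=[0.07,0.07,0.07],
)

```text
t: 9.7
tcp_pos: [534.5, -326.4, 111.9]
ee_rot: [0.733, 0.681, 0.002, 0.003]
force: [-0.2, 0.3, -0.4]
finger_gap: 70.0
```

```bash
python3 - <<'E'
from h import *
M={}
t=shot("top"); s=shot("scene"); o=bot.observe(); print(o["tcp_pos"])
a=crop(t,325,170,90,60,5); b=crop(s,130,130,100,90,5)[:,:]
o=np.zeros((600,800,3),np.uint8); o[:300,:450]=a; o[:450,300:800]=b if 0 else 0
o=np.zeros((450,800,3),np.uint8); o[:240,:300]=a[:240,40:340]; o[:,300:]=b; cv2.imwrite("pics/s2.png",o)
E
```

```text
[ 534.41997973 -326.35679049  111.76610568]
```

View pics/s2.png

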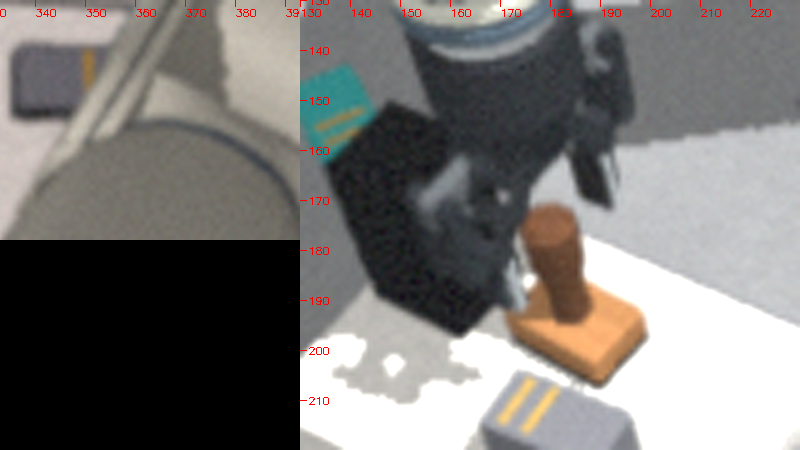

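```bash
python3 - <<'E'
from h import *
print(proj("scene",[(569.5,-329,87),(499,-323,87),(534.4,-326.4,87),(534.4,-326.4,106),(533,-326,102),(533,-326,120),(533,-326,20)]).round(1))
E
```

```text
[[172.8 191.6]
 [189.5 172.9]
 [181.1 182.1]
 [179.7 177.3]
 [180.4 178. ]
 [179.  173.3]
 [186.2 197.7]]
```

The fingertips appear at (172,191) and (192,171), as projected, with the handle between them. I'll lower a little and grip.

Request:
jog_arm(
  dp=[
    [-0.001,0,-0.003],
    [0,0,0],
    [0,0,0],
    [0,0,0],
    [0,0,0],
    [0,0,0],
    [0,0,0],
    [0,0,0],
  ],
  turn=[
    [0,0,0],
    [0,0,0],
    [0,0,0],
    [0,0,0],
    [0,0,0],
    [0,0,0],
    [0,0,0],
    [0,0,0],
  ],
  claw=[0.07,0.07,0.025,0.025,0.025,0.025,0.025,0.025],
  force=40,
)

```text
t: 10.8
tcp_pos: [533.6, -326.5, 109.0]
ee_rot: [0.733, 0.68, 0.002, 0.003]
force: [1.2, -0.2, 0.7]
finger_gap: 28.7
```

```bash
python3 - <<'E'
from h import *
o=bot.observe(); print(o["tcp_pos"].round(2),o["ee_rot"].round(4),o["finger_gap"])
E
```

```text
[ 533.6  -326.53  109.03] [0.7328 0.6805 0.0017 0.0031] 28.677515797060263
```

Request:
jog_arm(
  dp=[
    [0,0,0.03],
    [0,0,0.03],
    [-0.001,0.03,0],
    [-0.002,0.05,0],
    [-0.002,0.05,0],
    [-0.002,0.05,0],
    [-0.002,0.05,0],
    [-0.001,0.03,0],
    [0,0,0],
    [0,0,-0.03],
    [0,0,-0.025],
    [0,0,0],
  ],
  turn=[
    [0,0,0],
    [0,0,0],
    [0,0,0],
    [0,0,0],
    [0,0,0],
    [0,0,0],
    [0,0,0],
    [0,0,0],
    [0,0,0],
    [0,0,0],
    [0,0,0],
    [0,0,0],
  ],
  claw=[0.025,0.025,0.025,0.025,0.025,0.025,0.025,0.025,0.025,0.025,0.025,0.025],
)

```text
t: 12.3
tcp_pos: [520.7, -60.7, 112.8]
ee_rot: [0.733, 0.68, 0.001, 0.002]
force: [0.3, -0.3, 0.3]
finger_gap: 28.6
```

```bash
cat > st.py <<'E'
from h import *
o=bot.observe(); q=o["ee_rot"]; print(round(o["t"],2),o["tcp_pos"].round(2),"rot",q.round(4),"yaw",round(2*np.arctan2(q[1],q[0])-np.pi/2,4),"F",o["force"].round(2),"gap",round(o["finger_gap"],1))
from scipy.spatial.transform import Rotation as R
yaw=-.08; a=(yaw+np.pi/2)/2
d=R.from_quat([np.cos(a),np.sin(a),0,0])*R.from_quat(q).inv(); print("turn to yaw -.08:",d.as_rotvec().round(4))
E
python3 st.py
```

```text
12.3 [520.68 -60.7  112.85] rot [0.7334 0.6798 0.0012 0.0021] yaw -0.0757 F [ 0.26 -0.3   0.28] gap 28.6
turn to yaw -.08: [ 0.0015  0.0047 -0.0043]
```

Request:
jog_arm(
  dp=[
    [0,0,-0.013],
    [0,0,-0.002],
    [0,0,0],
    [0,0,0],
  ],
  turn=[
    [0,0,0],
    [0,0,0],
    [0,0,0],
    [0,0,0],
  ],
  claw=[0.025,0.025,0.025,0.025],
)

```text
t: 12.8
tcp_pos: [522.1, -62.1, 98.9]
ee_rot: [0.734, 0.679, 0.002, 0.003]
force: [0.6, -0.3, -1.1]
finger_gap: 28.9
```

Request:
jog_arm(
  dp=[
    [0,0,-0.004],
    [0,0,-0.001],
    [0,0,0],
    [0,0,0],
  ],
  turn=[
    [0,0,0],
    [0,0,0],
    [0,0,0],
    [0,0,0],
  ],
  claw=[0.025,0.025,0.025,0.025],
)

```text
t: 13.3
tcp_pos: [522.5, -62.1, 94.2]
ee_rot: [0.734, 0.679, 0.003, 0.004]
force: [0.6, 0.7, -2.5]
finger_gap: 28.6
```

```bash
python3 st.py
```

```text
13.3 [522.54 -62.07  94.22] rot [0.7337 0.6794 0.0025 0.0039] yaw -0.0768 F [ 0.61  0.65 -2.49] gap 28.6
turn to yaw -.08: [ 0.0023  0.009  -0.0032]
```

Request:
jog_arm(
  dp=[
    [0,0,-0.001],
    [0,0,0],
    [0,0,0],
    [0,0,0],
    [0,0,0],
    [0,0,0],
  ],
  turn=[
    [0,0,0],
    [0,0,0],
    [0,0,0],
    [0,0,0],
    [0,0,0],
    [0,0,0],
  ],
  claw=[0.025,0.025,0.035,0.07,0.07,0.07],
)

```text
t: 14.05
tcp_pos: [523.1, -62.1, 93.6]
ee_rot: [0.734, 0.679, 0.003, 0.004]
force: [0.2, 0.5, 0.5]
finger_gap: 69.9
```

```bash
python3 st.py
```

```text
14.05 [523.06 -62.12  93.62] rot [0.7337 0.6794 0.0029 0.0043] yaw -0.0768 F [0.2  0.54 0.48] gap 69.9
turn to yaw -.08: [ 0.0025  0.0101 -0.0032]
```

Request:
jog_arm(
  dp=[
    [0,0,0.05],
    [0,0,0.05],
    [0.002,-0.053,0],
    [0.002,-0.053,0],
    [0.001,-0.053,0],
    [0.001,-0.053,0],
    [0.001,-0.053,0],
    [0.001,-0.053,0],
    [0,-0.025,0],
    [0,0,0],
  ],
  turn=[
    [0.0025,0.01,-0.003],
    [0,0,0],
    [0,0,0],
    [0,0,0],
    [0,0,0],
    [0,0,0],
    [0,0,0],
    [0,0,0],
    [0,0,0],
    [0,0,0],
  ],
  claw=[0.085,0.085,0.085,0.085,0.085,0.085,0.085,0.085,0.085,0.085],
)

```text
t: 15.3
tcp_pos: [529.9, -415.8, 197.4]
ee_rot: [0.734, 0.679, 0.0, 0.001]
force: [-0.1, 1.4, -0.4]
finger_gap: 85.1
```

```bash
python3 st.py
```

```text
15.3 [ 529.94 -415.85  197.44] rot [7.339e-01 6.793e-01 1.000e-04 1.300e-03] yaw -0.0772 F [-0.11  1.36 -0.42] gap 85.1
turn to yaw -.08: [ 0.0018  0.0018 -0.0028]
```

Request:
jog_arm(
  dp=[
    [0.002,0.0025,0],
    [0,0,-0.03],
    [0,0,-0.03],
    [0,0,-0.025],
    [0,0,0],
    [0,0,0],
  ],
  turn=[
    [0,0,0],
    [0,0,0],
    [0,0,0],
    [0,0,0],
    [0,0,0],
    [0,0,0],
  ],
  claw=[0.085,0.085,0.085,0.085,0.085,0.085],
)

```text
t: 16.05
tcp_pos: [534.0, -405.4, 112.3]
ee_rot: [0.732, 0.682, 0.001, 0.001]
force: [0.9, -0.2, 0.1]
finger_gap: 85.0
```

```bash
python3 st.py
```

```text
16.05 [ 533.98 -405.39  112.27] rot [7.317e-01 6.816e-01 6.000e-04 1.000e-03] yaw -0.0709 F [ 0.93 -0.22  0.07] gap 85.0
turn to yaw -.08: [ 0.0006  0.0022 -0.0091]
```

Request:
jog_arm(
  dp=[
    [-0.0015,-0.007,-0.004],
    [0,0,0],
    [0,0,0],
  ],
  turn=[
    [0,0.002,-0.009],
    [0,0,0],
    [0,0,0],
  ],
  claw=[0.085,0.085,0.085],
)

```text
t: 16.42
tcp_pos: [533.7, -413.4, 111.0]
ee_rot: [0.735, 0.678, 0.0, 0.002]
force: [-0.6, -0.0, -0.2]
finger_gap: 85.0
```

```bash
python3 st.py
```

```text
16.43 [ 533.73 -413.38  110.96] rot [7.348e-01 6.782e-01 1.000e-04 2.300e-03] yaw -0.08 F [-0.63 -0.   -0.2 ] gap 85.0
turn to yaw -.08: [0.0032 0.0033 0.    ]
```

Request:
jog_arm(
  dp=[
    [-0.001,0,-0.006],
    [0,0,0],
    [0,0,0],
    [0,0,0],
    [0,0,0],
    [0,0,0],
    [0,0,0],
  ],
  turn=[
    [0,0,0],
    [0,0,0],
    [0,0,0],
    [0,0,0],
    [0,0,0],
    [0,0,0],
    [0,0,0],
  ],
  claw=[0.085,0.085,0.05,0.05,0.05,0.05,0.05],
  force=50,
)

```text
t: 17.3
tcp_pos: [532.7, -413.7, 105.0]
ee_rot: [0.735, 0.678, 0.0, 0.003]
force: [-0.1, 0.4, -0.5]
finger_gap: 55.2
```

```bash
python3 st.py
```

```text
17.3 [ 532.7  -413.67  104.96] rot [7.349e-01 6.781e-01 1.000e-04 2.600e-03] yaw -0.0803 F [-0.07  0.41 -0.48] gap 55.2
turn to yaw -.08: [0.0036 0.0037 0.0003]
```

Request:
jog_arm(
  dp=[
    [0,0,0.035],
    [0,0,0.035],
    [0,0,0.03],
    [-0.01,0.03,0],
    [-0.013,0.05,0],
    [-0.013,0.05,0],
    [-0.013,0.05,0],
    [-0.013,0.05,0],
    [-0.013,0.05,0],
    [-0.013,0.05,0],
    [-0.01,0.05,0],
    [0,0.03,0],
    [0,0.01,0],
    [0,0,0],
  ],
  turn=[
    [0,0,0],
    [0,0,0],
    [0,0,0],
    [0,0,0],
    [0,0,0],
    [0,0,0],
    [0,0,0],
    [0,0,0],
    [0,0,0],
    [0,0,0],
    [0,0,0],
    [0,0,0],
    [0,0,0],
    [0,0,0],
  ],
  claw=[0.05,0.05,0.05,0.05,0.05,0.05,0.05,0.05,0.05,0.05,0.05,0.05,0.05,0.05],
)

```text
t: 19.05
tcp_pos: [425.2, 19.3, 203.5]
ee_rot: [0.735, 0.678, -0.001, -0.001]
force: [0.3, 0.1, -1.8]
finger_gap: 55.3
```

```bash
python3 st.py
```

```text
19.05 [425.24  19.34 203.49] rot [ 7.355e-01  6.776e-01 -7.000e-04 -9.000e-04] yaw -0.0819 F [ 0.31  0.1  -1.81] gap 55.3
turn to yaw -.08: [-0.0004 -0.0023  0.0019]
```

Request:
jog_arm(
  dp=[
    [0.003,0.006,-0.035],
    [0,0,-0.035],
    [0,0,-0.025],
    [0,0,-0.005],
    [0,0,0],
    [0,0,0],
  ],
  turn=[
    [0,0,0],
    [0,0,0],
    [0,0,0],
    [0,0,0],
    [0,0,0],
    [0,0,0],
  ],
  claw=[0.05,0.05,0.05,0.05,0.05,0.05],
)

```text
t: 19.8
tcp_pos: [431.7, 20.6, 102.6]
ee_rot: [0.737, 0.676, 0.001, 0.001]
force: [1.0, -0.6, -2.2]
finger_gap: 55.4
```

```bash
python3 st.py
```

```text
19.8 [431.66  20.57 102.59] rot [0.7372 0.6756 0.001  0.0012] yaw -0.0871 F [ 1.   -0.61 -2.17] gap 55.4
turn to yaw -.08: [0.0005 0.0031 0.0071]
```

Request:
jog_arm(
  dp=[
    [0,0,-0.01],
    [0,0,-0.002],
    [0,0,0],
    [0,0,0],
  ],
  turn=[
    [0,0,0.007],
    [0,0,0],
    [0,0,0],
    [0,0,0],
  ],
  claw=[0.05,0.05,0.05,0.05],
)

```text
t: 20.3
tcp_pos: [432.8, 20.6, 91.4]
ee_rot: [0.735, 0.678, 0.002, 0.002]
force: [0.6, -0.3, -3.0]
finger_gap: 55.0
```

```bash
python3 st.py
```

```text
20.3 [432.84  20.55  91.36] rot [0.7346 0.6785 0.0023 0.0024] yaw -0.0794 F [ 0.56 -0.35 -3.  ] gap 55.0
turn to yaw -.08: [ 0.0004  0.0065 -0.0006]
```

Request:
jog_arm(
  dp=[
    [0,0,-0.0015],
    [0,0,-0.0005],
    [0,0,0],
    [0,0,0],
    [0,0,0],
    [0,0,0],
    [0,0,0],
  ],
  turn=[
    [0,0,0],
    [0,0,0],
    [0,0,0],
    [0,0,0],
    [0,0,0],
    [0,0,0],
    [0,0,0],
  ],
  claw=[0.05,0.05,0.05,0.065,0.085,0.085,0.085],
)

```text
t: 21.18
tcp_pos: [433.7, 20.7, 90.0]
ee_rot: [0.735, 0.679, 0.003, 0.003]
force: [-0.5, -0.9, 0.2]
finger_gap: 85.0
```

```bash
python3 st.py
```

```text
21.18 [433.75  20.69  89.97] rot [0.7346 0.6785 0.003  0.0031] yaw -0.0793 F [-0.51 -0.95  0.23] gap 85.0
turn to yaw -.08: [ 0.0004  0.0086 -0.0007]
```

Request:
jog_arm(
  dp=[
    [0,0,0.05],
    [0,0,0.05],
    [0.026,-0.048,0],
    [0.026,-0.048,0],
    [0.026,-0.048,0],
    [0.026,-0.048,0],
    [0.026,-0.048,0],
    [0.026,-0.048,0],
    [0.006,-0.012,0],
    [0,0,0],
  ],
  turn=[
    [0.0,0.009,0],
    [0,0,0.03],
    [0,0,0.03],
    [0,0,0],
    [0,0,0],
    [0,0,0],
    [0,0,0],
    [0,0,0],
    [0,0,0],
    [0,0,0],
  ],
  claw=[0.085,0.06,0.06,0.06,0.06,0.06,0.06,0.06,0.06,0.06],
)

```text
t: 22.42
tcp_pos: [598.5, -288.8, 193.3]
ee_rot: [0.712, 0.702, -0.001, 0.001]
force: [-0.1, 0.5, 1.0]
finger_gap: 60.1
```

```bash
python3 st.py; python3 - <<'E'
from ov import *
t=shot("top"); s=shot("scene"); cv2.imwrite("pics/top3.png",t); cv2.imwrite("pics/scene3.png",s)
M=dict(battery=(602,-289,-.015,20))
a=crop(t,322,165,80,60,5); models(a,"top",322,165,5,M)
b=crop(s,140,170,80,70,5); models(b,"scene",140,170,5,M)
c=crop(s,230,160,140,130,2); 
o=np.zeros((600,800,3),np.uint8); o[:300,:400]=a; o[:350,400:]=b; o[320:580,:280]=c; cv2.imwrite("pics/o3.png",o)
E
```

```text
22.43 [ 598.51 -288.83  193.28] rot [ 7.122e-01  7.020e-01 -7.000e-04  5.000e-04] yaw -0.0145 F [-0.09  0.54  0.96] gap 60.1
turn to yaw -.08: [ 0.0017 -0.0003 -0.0655]
```

View pics/o3.png

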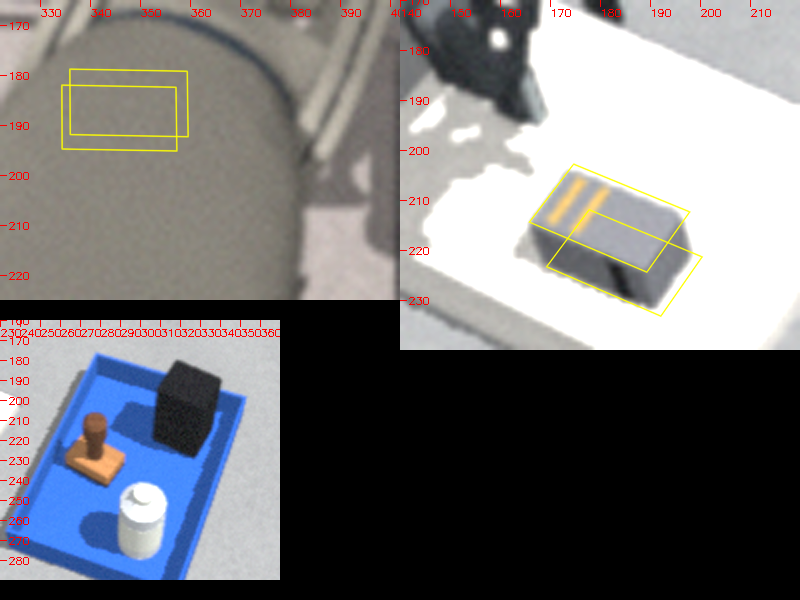

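All three stand upright in the tray: speaker (295,195), stamp (247,225) and can (271,260), as seen in the scene picture. The battery model lies on the grey battery to within about 1 px.

Request:
jog_arm(
  dp=[
    [0.003,0,-0.035],
    [0,0,-0.035],
    [0,0,-0.035],
    [0,0,-0.015],
    [0,0,0],
    [0,0,0],
  ],
  turn=[
    [0,0,0],
    [0,0,0],
    [0,0,0],
    [0,0,0],
    [0,0,0],
    [0,0,0],
  ],
  claw=[0.06,0.06,0.06,0.06,0.06,0.06],
)

```text
t: 23.28
tcp_pos: [600.3, -280.0, 74.5]
ee_rot: [0.709, 0.705, -0.0, 0.001]
force: [-0.2, 0.4, 0.6]
finger_gap: 59.7
```

```bash
python3 st.py
```

```text
23.27 [ 600.33 -280.03   74.47] rot [ 7.093e-01  7.049e-01 -2.000e-04  9.000e-04] yaw -0.0061 F [-0.18  0.44  0.58] gap 59.7
turn to yaw -.08: [ 0.0015  0.0009 -0.0739]
```

Request:
jog_arm(
  dp=[
    [0.001,-0.009,-0.002],
    [0.001,0,-0.016],
    [0,0,-0.002],
    [0,0,0],
  ],
  turn=[
    [0,0,-0.008],
    [0,0,0],
    [0,0,0],
    [0,0,0],
  ],
  claw=[0.06,0.06,0.06,0.06],
)

```text
t: 23.78
tcp_pos: [603.9, -290.7, 55.9]
ee_rot: [0.712, 0.702, 0.0, 0.003]
force: [0.7, 1.0, -0.8]
finger_gap: 60.3
```

```bash
python3 st.py
```

```text
23.77 [ 603.92 -290.73   55.85] rot [7.124e-01 7.017e-01 5.000e-04 3.000e-03] yaw -0.0151 F [ 0.74  0.97 -0.77] gap 60.3
turn to yaw -.08: [ 0.0037  0.0048 -0.0649]
```

Request:
jog_arm(
  dp=[
    [-0.002,0.0015,-0.003],
    [0,0,0],
    [0,0,0],
    [0,0,0],
    [0,0,0],
    [0,0,0],
    [0,0,0],
  ],
  turn=[
    [0.004,0.005,0],
    [0,0,0],
    [0,0,0],
    [0,0,0],
    [0,0,0],
    [0,0,0],
    [0,0,0],
  ],
  claw=[0.06,0.06,0.035,0.035,0.035,0.035,0.035],
  force=45,
)

```text
t: 24.65
tcp_pos: [601.9, -289.1, 52.9]
ee_rot: [0.712, 0.702, 0.0, -0.0]
force: [1.0, -0.5, -0.7]
finger_gap: 39.4
```

```bash
python3 st.py; python3 - <<'E'
from h import *
o=bot.observe(); print(proj("scene",[[602,-289,60]]))
E
```

```text
24.65 [ 601.9  -289.06   52.93] rot [ 7.124e-01  7.018e-01  2.000e-04 -3.000e-04] yaw -0.015 F [ 1.01 -0.49 -0.69] gap 39.4
turn to yaw -.08: [-0.0006 -0.0001 -0.065 ]
[[181.29181735 212.80261606]]
```

Request:
jog_arm(
  dp=[
    [0,0,0.045],
    [0,0,0.05],
    [0,0,0.045],
    [-0.006,0.04,0],
    [-0.006,0.053,0],
    [-0.006,0.053,0],
    [-0.006,0.053,0],
    [-0.006,0.053,0],
    [-0.006,0.053,0],
    [-0.006,0.053,0],
    [-0.006,0.053,0],
    [-0.006,0.053,0],
    [-0.006,0.053,0],
    [-0.006,0.03,0],
    [0,0.02,0],
    [0,0,0],
  ],
  turn=[
    [0,0,0],
    [0,0,0],
    [0,0,0],
    [0,0,0.05],
    [0,0,0.05],
    [0,0,0.05],
    [0,0,0.05],
    [0,0,0],
    [0,0,0],
    [0,0,0],
    [0,0,0],
    [0,0,0],
    [0,0,0],
    [0,0,0],
    [0,0,0],
    [0,0,0],
  ],
  claw=[0.035,0.035,0.035,0.035,0.035,0.035,0.035,0.035,0.035,0.035,0.035,0.035,0.035,0.035,0.035,0.035],
)

```text
t: 26.65
tcp_pos: [528.7, 295.0, 195.6]
ee_rot: [0.637, 0.771, -0.0, -0.001]
force: [1.1, 0.0, -1.0]
finger_gap: 39.5
```

```bash
python3 st.py; python3 - <<'E'
from ov import *
s=shot("scene"); cv2.imwrite("pics/scene4.png",s); t=cv2.imread("pics/top0.png"); s0=cv2.imread("pics/scene0.png")
M=dict(cradle=(533.9,305.3,.192,0))
a=crop(t,120,185,65,50,6); models(a,"top",120,185,6,M)
b=crop(s0,388,260,65,50,6); models(b,"scene",388,260,6,M)
c=crop(s,345,200,130,110,2); 
o=np.zeros((600,800,3),np.uint8); o[:300,:390]=a; o[:300,400:790]=b; o[320:540,:260]=c; cv2.imwrite("pics/o4.png",o)
E
```

```text
26.65 [528.71 295.03 195.6 ] rot [ 6.371e-01  7.708e-01 -3.000e-04 -8.000e-04] yaw 0.1894 F [ 1.05  0.01 -0.99] gap 39.5
turn to yaw -.08: [-0.0008 -0.0015 -0.2694]
```

View pics/o4.png

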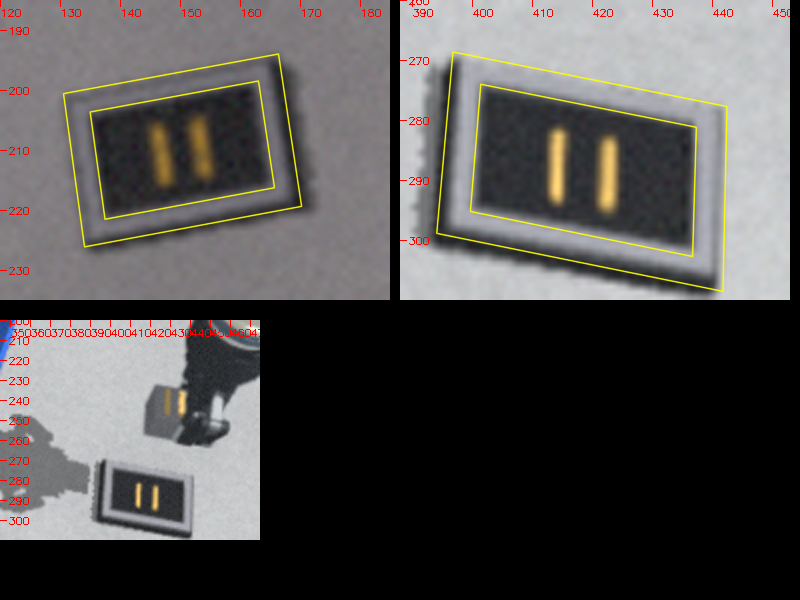

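The cradle outline fits in both views to within about 1 px, and the battery is held level at (425,244) in the scene picture. Now I'll lower it.

Request:
jog_arm(
  dp=[
    [0.005,0.01,-0.03],
    [0,0,-0.035],
    [0,0,-0.035],
    [0,0,-0.02],
    [0,0,0],
    [0,0,0],
  ],
  turn=[
    [0,0,0.003],
    [0,0,0],
    [0,0,0],
    [0,0,0],
    [0,0,0],
    [0,0,0],
  ],
  claw=[0.035,0.035,0.035,0.035,0.035,0.035],
)

```text
t: 27.45
tcp_pos: [537.1, 298.1, 74.3]
ee_rot: [0.639, 0.769, 0.0, 0.0]
force: [-0.1, -0.3, -1.6]
finger_gap: 39.4
```

```bash
python3 st.py
```

```text
27.45 [537.11 298.1   74.34] rot [6.389e-01 7.693e-01 2.000e-04 2.000e-04] yaw 0.1846 F [-0.14 -0.31 -1.55] gap 39.4
turn to yaw -.08: [-1.000e-04  6.000e-04 -2.646e-01]
```

Request:
jog_arm(
  dp=[
    [-0.003,0.007,-0.01],
    [0,0,-0.008],
    [0,0,0],
    [0,0,0],
  ],
  turn=[
    [0,0,0.007],
    [0,0,0],
    [0,0,0],
    [0,0,0],
  ],
  claw=[0.035,0.035,0.035,0.035],
)

```text
t: 27.95
tcp_pos: [535.3, 306.6, 57.8]
ee_rot: [0.636, 0.772, 0.002, 0.001]
force: [0.3, -0.7, -1.3]
finger_gap: 39.3
```

```bash
python3 st.py
```

```text
27.95 [535.27 306.65  57.82] rot [0.6358 0.7718 0.0023 0.001 ] yaw 0.1926 F [ 0.32 -0.69 -1.3 ] gap 39.3
turn to yaw -.08: [-0.0016  0.0048 -0.2726]
```

Request:
jog_arm(
  dp=[
    [-0.001,-0.001,-0.01],
    [-0.0005,0,-0.0015],
    [0,0,0],
  ],
  turn=[
    [-0.0016,0.005,0],
    [0,0,0],
    [0,0,0],
  ],
  claw=[0.035,0.035,0.035],
)

```text
t: 28.32
tcp_pos: [533.7, 305.5, 45.6]
ee_rot: [0.636, 0.772, 0.0, -0.0]
force: [-0.2, 0.5, -1.2]
finger_gap: 39.1
```

```bash
python3 st.py
```

```text
28.32 [533.74 305.52  45.62] rot [ 6.359e-01  7.718e-01  0.000e+00 -5.000e-04] yaw 0.1925 F [-0.23  0.45 -1.21] gap 39.1
turn to yaw -.08: [-0.0007 -0.0006 -0.2725]
```

Request:
jog_arm(
  dp=[
    [0,0,-0.0005],
    [0,0,0],
    [0,0,0],
    [0,0,0],
    [0,0,0],
    [0,0,0.04],
    [0,0,0.05],
    [0,0,0.03],
    [0,0,0],
  ],
  turn=[
    [0,0,0],
    [0,0,0],
    [0,0,0],
    [0,0,0],
    [0,0,0],
    [0,0,0],
    [0,0,0],
    [0,0,0],
    [0,0,0],
  ],
  claw=[0.035,0.045,0.06,0.06,0.06,0.06,0.06,0.06,0.06],
)

```text
t: 29.45
tcp_pos: [533.7, 305.5, 168.7]
ee_rot: [0.636, 0.772, 0.0, -0.0]
force: [-0.2, 0.9, -0.8]
finger_gap: 59.9
```

```bash
python3 st.py; python3 - <<'E'
from ov import *
s=shot("scene"); cv2.imwrite("pics/scene5.png",s)
M=dict(cradle=(533.9,305.3,.192,0),battery=(533.9,305.3,.192,12))
b=crop(s,380,250,75,60,6); b2=b.copy(); models(b2,"scene",380,250,6,M)
o=np.zeros((600,800,3),np.uint8); o[:360,:450]=b; o[:360,450:]=b2[:,:350]; cv2.imwrite("pics/o5.png",o)
E
```

```text
29.45 [533.72 305.47 168.69] rot [ 6.359e-01  7.718e-01  2.000e-04 -4.000e-04] yaw 0.1924 F [-0.21  0.95 -0.84] gap 59.9
turn to yaw -.08: [-0.0008 -0.0003 -0.2724]
```

View pics/o5.png

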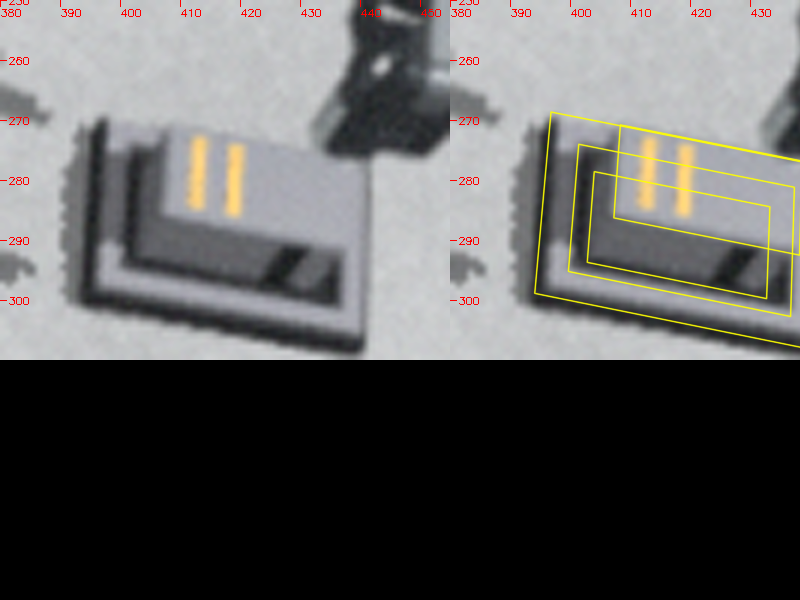

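The battery lies flat inside the rim, with its top near (420,280) and the grey rim visible all round it. Next I'll return the can.

Request:
jog_arm(
  dp=[
    [0.012,-0.052,0.005],
    [0.012,-0.052,0],
    [0.012,-0.052,0],
    [0.012,-0.052,0],
    [0.012,-0.045,0],
    [0.005,-0.01,0],
    [0,0,0],
  ],
  turn=[
    [0,0,-0.07],
    [0,0,-0.07],
    [0,0,-0.07],
    [0,0,-0.06],
    [0,0,0],
    [0,0,0],
    [0,0,0],
  ],
  claw=[0.085,0.085,0.085,0.085,0.085,0.085,0.085],
)

```text
t: 30.38
tcp_pos: [593.4, 34.5, 161.5]
ee_rot: [0.736, 0.677, -0.007, -0.005]
force: [0.1, 0.6, -0.2]
finger_gap: 84.9
```

```bash
python3 st.py
```

```text
30.38 [593.38  34.52 161.46] rot [ 0.7362  0.6767 -0.0066 -0.0055] yaw -0.0843 F [ 0.11  0.63 -0.23] gap 84.9
turn to yaw -.08: [ 0.0009 -0.0172  0.0043]
```

Request:
jog_arm(
  dp=[
    [0.005,-0.003,-0.02],
    [0,0,-0.03],
    [0,0,-0.02],
    [0,0,0],
    [0,0,0],
  ],
  turn=[
    [0.001,-0.017,0],
    [0,0,0],
    [0,0,0],
    [0,0,0],
    [0,0,0],
  ],
  claw=[0.085,0.085,0.085,0.085,0.085],
)

```text
t: 31.0
tcp_pos: [596.0, 38.3, 87.8]
ee_rot: [0.734, 0.679, -0.001, -0.002]
force: [-0.2, 0.6, -0.2]
finger_gap: 85.0
```

```bash
python3 st.py
```

```text
31.0 [595.98  38.27  87.78] rot [ 0.734   0.6791 -0.0009 -0.0016] yaw -0.0777 F [-0.17  0.6  -0.21] gap 85.0
turn to yaw -.08: [-0.0011 -0.0034 -0.0023]
```

Request:
jog_arm(
  dp=[
    [0.003,-0.0062,-0.0033],
    [0,0,0],
    [0,0,0],
  ],
  turn=[
    [-0.001,-0.0015,-0.007],
    [0,0,0],
    [0,0,0],
  ],
  claw=[0.085,0.085,0.085],
)

```text
t: 31.38
tcp_pos: [600.3, 32.2, 86.3]
ee_rot: [0.736, 0.677, 0.001, 0.0]
force: [0.4, 0.7, -0.7]
finger_gap: 85.0
```

```bash
python3 st.py
```

```text
31.38 [600.31  32.22  86.27] rot [7.364e-01 6.766e-01 6.000e-04 4.000e-04] yaw -0.0846 F [ 0.44  0.67 -0.68] gap 85.0
turn to yaw -.08: [-0.0002  0.0013  0.0046]
```

Request:
jog_arm(
  dp=[
    [-0.0013,0,-0.0018],
    [0,0,0],
    [0,0,0],
    [0,0,0],
    [0,0,0],
    [0,0,0],
    [0,0,0],
  ],
  turn=[
    [0,0,0],
    [0,0,0],
    [0,0,0],
    [0,0,0],
    [0,0,0],
    [0,0,0],
    [0,0,0],
  ],
  claw=[0.085,0.045,0.045,0.045,0.045,0.045,0.045],
  force=40,
)

```text
t: 32.25
tcp_pos: [599.3, 32.0, 85.0]
ee_rot: [0.737, 0.676, 0.001, 0.001]
force: [0.3, 0.2, 1.5]
finger_gap: 50.7
```

```bash
python3 st.py
```

```text
32.25 [599.3   32.02  85.03] rot [7.365e-01 6.764e-01 1.000e-03 7.000e-04] yaw -0.085 F [0.33 0.22 1.5 ] gap 50.7
turn to yaw -.08: [-0.0002  0.0024  0.005 ]
```

Request:
jog_arm(
  dp=[
    [0,0,0.035],
    [0,0,0.035],
    [0,0,0.035],
    [-0.006,-0.03,0],
    [-0.012,-0.05,0],
    [-0.012,-0.05,0],
    [-0.012,-0.05,0],
    [-0.012,-0.05,0],
    [-0.006,-0.03,0],
    [0,0,0],
  ],
  turn=[
    [0,0,0],
    [0,0,0],
    [0,0,0],
    [0,0,0],
    [0,0,0],
    [0,0,0],
    [0,0,0],
    [0,0,0],
    [0,0,0],
    [0,0,0],
  ],
  claw=[0.045,0.045,0.045,0.045,0.045,0.045,0.045,0.045,0.045,0.045],
)

```text
t: 33.5
tcp_pos: [534.0, -234.3, 190.2]
ee_rot: [0.736, 0.677, -0.001, -0.001]
force: [0.7, -0.1, -0.7]
finger_gap: 50.9
```

```bash
python3 st.py
```

```text
33.5 [ 533.98 -234.32  190.19] rot [ 7.357e-01  6.773e-01 -7.000e-04 -1.100e-03] yaw -0.0825 F [ 0.72 -0.13 -0.74] gap 50.9
turn to yaw -.08: [-0.0007 -0.0024  0.0025]
```

Request:
jog_arm(
  dp=[
    [0.005,-0.01,-0.02],
    [0,0,-0.03],
    [0,0,-0.02],
    [0,0,0],
    [0,0,0],
  ],
  turn=[
    [0,0,0],
    [0,0,0],
    [0,0,0],
    [0,0,0],
    [0,0,0],
  ],
  claw=[0.045,0.045,0.045,0.045,0.045],
)

```text
t: 34.12
tcp_pos: [539.5, -240.7, 118.4]
ee_rot: [0.735, 0.678, -0.0, -0.002]
force: [-0.1, -1.0, -2.2]
finger_gap: 50.7
```

```bash
python3 st.py
```

```text
34.12 [ 539.5  -240.74  118.36] rot [ 7.352e-01  6.779e-01 -3.000e-04 -1.900e-03] yaw -0.0811 F [-0.15 -0.96 -2.23] gap 50.7
turn to yaw -.08: [-0.0024 -0.0031  0.0011]
```

Request:
jog_arm(
  dp=[
    [0,-0.0035,-0.011],
    [0,0,-0.003],
    [0,0,0],
    [0,0,0],
  ],
  turn=[
    [0,0,0],
    [0,0,0],
    [0,0,0],
    [0,0,0],
  ],
  claw=[0.045,0.045,0.045,0.045],
)

```text
t: 34.62
tcp_pos: [540.7, -244.6, 105.4]
ee_rot: [0.735, 0.678, 0.0, -0.0]
force: [-0.6, -0.4, -1.3]
finger_gap: 51.1
```

```bash
python3 st.py
```

```text
34.62 [ 540.69 -244.57  105.42] rot [ 7.35e-01  6.78e-01  3.00e-04 -4.00e-04] yaw -0.0807 F [-0.58 -0.43 -1.31] gap 51.1
turn to yaw -.08: [-0.001  -0.0002  0.0007]
```

Request:
jog_arm(
  dp=[
    [-0.001,0.0004,-0.0035],
    [-0.0002,0,-0.0005],
    [0,0,0],
  ],
  turn=[
    [0,0,0],
    [0,0,0],
    [0,0,0],
  ],
  claw=[0.045,0.045,0.045],
)

```text
t: 35.0
tcp_pos: [539.5, -244.2, 101.5]
ee_rot: [0.735, 0.678, 0.0, -0.0]
force: [0.0, 0.7, -1.3]
finger_gap: 50.7
```

```bash
python3 st.py
```

```text
35.0 [ 539.48 -244.24  101.47] rot [ 7.351e-01  6.780e-01  4.000e-04 -2.000e-04] yaw -0.0808 F [ 0.04  0.66 -1.3 ] gap 50.7
turn to yaw -.08: [-0.0008  0.0002  0.0008]
```

Request:
jog_arm(
  dp=[
    [0,0,-0.0007],
    [0,0,0],
    [0,0,0],
    [0,0,0],
    [0,0,0],
    [0,0,0],
    [0,0,0.05],
    [0,0,0.045],
    [-0.004,0.05,0],
    [-0.004,0.05,0],
    [-0.004,0.05,0],
    [-0.003,0.025,0],
    [0,0,0],
  ],
  turn=[
    [0,0,0],
    [0,0,0],
    [0,0,0],
    [0,0,0],
    [0,0,0],
    [0,0,0],
    [0,0,0],
    [0,0,0],
    [0,0,0],
    [0,0,0],
    [0,0,0],
    [0,0,0],
    [0,0,0],
  ],
  claw=[0.045,0.045,0.065,0.085,0.085,0.085,0.085,0.085,0.08,0.07,0.07,0.07,0.07],
)

```text
t: 36.62
tcp_pos: [524.6, -65.4, 199.8]
ee_rot: [0.736, 0.677, 0.002, 0.001]
force: [-0.2, -0.1, -0.2]
finger_gap: 70.3
```

```bash
python3 st.py
```

```text
36.62 [524.62 -65.38 199.78] rot [0.7357 0.6773 0.0017 0.0014] yaw -0.0827 F [-0.18 -0.12 -0.23] gap 70.3
turn to yaw -.08: [-0.0003  0.0043  0.0027]
```

Request:
jog_arm(
  dp=[
    [-0.002,0.001,-0.03],
    [0,0,-0.035],
    [0,0,-0.025],
    [0,0,0],
    [0,0,0],
  ],
  turn=[
    [0,0.004,0.006],
    [0,0,0],
    [0,0,0],
    [0,0,0],
    [0,0,0],
  ],
  claw=[0.07,0.07,0.07,0.07,0.07],
)

```text
t: 37.25
tcp_pos: [525.1, -68.3, 109.3]
ee_rot: [0.734, 0.679, 0.001, 0.002]
force: [0.6, -0.3, 0.5]
finger_gap: 69.8
```

```bash
python3 st.py
```

```text
37.25 [525.08 -68.29 109.29] rot [0.7341 0.679  0.0015 0.0023] yaw -0.0779 F [ 0.64 -0.34  0.5 ] gap 69.8
turn to yaw -.08: [ 0.0014  0.0053 -0.0021]
```

Request:
jog_arm(
  dp=[
    [-0.0022,0.006,-0.012],
    [-0.0003,0,-0.002],
    [0,0,0],
    [0,0,0],
  ],
  turn=[
    [0,0,0.001],
    [0,0,0],
    [0,0,0],
    [0,0,0],
  ],
  claw=[0.07,0.07,0.07,0.07],
)

```text
t: 37.75
tcp_pos: [523.9, -62.4, 96.7]
ee_rot: [0.734, 0.679, 0.003, 0.004]
force: [-0.3, -0.2, -0.1]
finger_gap: 69.9
```

```bash
python3 st.py
```

```text
37.75 [523.91 -62.36  96.7 ] rot [0.7337 0.6794 0.0028 0.0039] yaw -0.0769 F [-0.34 -0.22 -0.06] gap 69.9
turn to yaw -.08: [ 0.002   0.0094 -0.0031]
```

Request:
jog_arm(
  dp=[
    [-0.0013,0.0002,-0.003],
    [0,0,0],
    [0,0,0],
    [0,0,0],
    [0,0,0],
    [0,0,0],
    [0,0,0],
  ],
  turn=[
    [0,0,0],
    [0,0,0],
    [0,0,0],
    [0,0,0],
    [0,0,0],
    [0,0,0],
    [0,0,0],
  ],
  claw=[0.07,0.025,0.025,0.025,0.025,0.025,0.025],
  force=40,
)

```text
t: 38.62
tcp_pos: [522.9, -62.2, 94.0]
ee_rot: [0.734, 0.679, 0.003, 0.004]
force: [-0.9, -0.3, 0.0]
finger_gap: 29.2
```

```bash
python3 st.py
```

```text
38.62 [522.85 -62.22  94.02] rot [0.7337 0.6794 0.003  0.0042] yaw -0.0769 F [-0.95 -0.28  0.03] gap 29.2
turn to yaw -.08: [ 0.0021  0.0102 -0.0031]
```

Request:
jog_arm(
  dp=[
    [0,0,0.04],
    [0,0,0.05],
    [0,0,0.05],
    [0.001,-0.03,0],
    [0.002,-0.05,0],
    [0.002,-0.05,0],
    [0.002,-0.05,0],
    [0.002,-0.05,0],
    [0.001,-0.025,0],
    [0,0,0],
  ],
  turn=[
    [0,0,0],
    [0,0,0],
    [0,0,0],
    [0,0,0],
    [0,0,0],
    [0,0,0],
    [0,0,0],
    [0,0,0],
    [0,0,0],
    [0,0,0],
  ],
  claw=[0.025,0.025,0.025,0.025,0.025,0.025,0.025,0.025,0.025,0.025],
)

```text
t: 39.88
tcp_pos: [529.5, -323.4, 235.9]
ee_rot: [0.733, 0.68, 0.002, 0.002]
force: [0.4, 0.1, -1.5]
finger_gap: 28.8
```

```bash
python3 st.py
```

```text
39.88 [ 529.51 -323.35  235.93] rot [0.733  0.6802 0.0019 0.0021] yaw -0.0746 F [ 0.44  0.12 -1.47] gap 28.8
turn to yaw -.08: [ 0.0005  0.0056 -0.0054]
```

Request:
jog_arm(
  dp=[
    [0.003,-0.006,-0.03],
    [0,0,-0.035],
    [0,0,-0.03],
    [0,0,-0.01],
    [0,0,0],
    [0,0,0],
  ],
  turn=[
    [0,0,-0.002],
    [0,0,0],
    [0,0,0],
    [0,0,0],
    [0,0,0],
    [0,0,0],
  ],
  claw=[0.025,0.025,0.025,0.025,0.025,0.025],
)

```text
t: 40.62
tcp_pos: [533.3, -322.9, 129.6]
ee_rot: [0.732, 0.681, 0.003, 0.001]
force: [0.0, -0.1, -1.2]
finger_gap: 28.5
```

```bash
python3 st.py
```

```text
40.62 [ 533.27 -322.89  129.65] rot [0.7323 0.681  0.0026 0.0012] yaw -0.0726 F [ 0.03 -0.12 -1.16] gap 28.5
turn to yaw -.08: [-0.0018  0.0055 -0.0074]
```

Request:
jog_arm(
  dp=[
    [0.0,-0.0035,-0.013],
    [0,0,-0.003],
    [0,0,0],
    [0,0,0],
  ],
  turn=[
    [0,0,-0.004],
    [0,0,0],
    [0,0,0],
    [0,0,0],
  ],
  claw=[0.025,0.025,0.025,0.025],
)

```text
t: 41.12
tcp_pos: [534.4, -327.4, 114.9]
ee_rot: [0.734, 0.679, 0.003, 0.003]
force: [0.1, -0.9, -1.5]
finger_gap: 28.5
```

```bash
python3 st.py
```

```text
41.12 [ 534.42 -327.41  114.88] rot [0.7338 0.6793 0.0031 0.0031] yaw -0.0771 F [ 0.08 -0.88 -1.53] gap 28.5
turn to yaw -.08: [ 0.0003  0.0088 -0.0029]
```

Request:
jog_arm(
  dp=[
    [-0.0008,0.0008,-0.0035],
    [-0.0002,0,-0.0005],
    [0,0,0],
  ],
  turn=[
    [0,0,0],
    [0,0,0],
    [0,0,0],
  ],
  claw=[0.025,0.025,0.025],
)

```text
t: 41.5
tcp_pos: [533.4, -326.6, 110.9]
ee_rot: [0.734, 0.679, 0.003, 0.003]
force: [-0.6, -0.8, -1.7]
finger_gap: 29.0
```

```bash
python3 st.py
```

```text
41.5 [ 533.41 -326.62  110.87] rot [0.7339 0.6793 0.0032 0.0032] yaw -0.0772 F [-0.56 -0.83 -1.71] gap 29.0
turn to yaw -.08: [ 0.0005  0.0091 -0.0028]
```

Request:
jog_arm(
  dp=[
    [0,0,-0.001],
    [0,0,0],
    [0,0,0],
    [0,0,0],
    [0,0,0],
    [0,0,0],
    [0,0,0.05],
    [0,0,0.045],
    [-0.014,0.05,0],
    [-0.014,0.05,0],
    [-0.014,0.05,0],
    [-0.014,0.05,0],
    [-0.014,0.05,0],
    [-0.014,0.05,0],
    [-0.01,0.035,0],
    [0,0,0],
  ],
  turn=[
    [0,0,0],
    [0,0,0],
    [0,0,0],
    [0,0,0],
    [0,0,0],
    [0,0,0],
    [0,0.009,-0.002],
    [0,0,0],
    [0,0,0],
    [0,0,0],
    [0,0,0],
    [0,0,0],
    [0,0,0],
    [0,0,0],
    [0,0,0],
    [0,0,0],
  ],
  claw=[0.025,0.025,0.035,0.07,0.07,0.07,0.07,0.07,0.085,0.085,0.085,0.085,0.085,0.085,0.085,0.085],
)

```text
t: 43.5
tcp_pos: [436.7, 16.2, 209.6]
ee_rot: [0.735, 0.678, 0.002, 0.003]
force: [0.6, -0.8, -0.9]
finger_gap: 84.6
```

```bash
python3 st.py
```

```text
43.5 [436.75  16.2  209.62] rot [0.7353 0.6777 0.0019 0.0032] yaw -0.0814 F [ 0.57 -0.77 -0.89] gap 84.6
turn to yaw -.08: [0.0022 0.0071 0.0014]
```

Request:
jog_arm(
  dp=[
    [-0.004,0.007,-0.03],
    [0,0,-0.035],
    [0,0,-0.03],
    [0,0,-0.01],
    [0,0,0],
    [0,0,0],
  ],
  turn=[
    [0,0.003,0],
    [0,0,0],
    [0,0,0],
    [0,0,0],
    [0,0,0],
    [0,0,0],
  ],
  claw=[0.085,0.085,0.085,0.085,0.085,0.085],
)

```text
t: 44.25
tcp_pos: [437.1, 20.8, 104.6]
ee_rot: [0.736, 0.677, 0.004, 0.005]
force: [0.7, -0.7, 1.6]
finger_gap: 84.7
```

```bash
python3 st.py
```

```text
44.25 [437.1   20.8  104.55] rot [0.7355 0.6775 0.0036 0.0053] yaw -0.0821 F [ 0.71 -0.68  1.61] gap 84.7
turn to yaw -.08: [0.0028 0.0125 0.0021]
```

Request:
jog_arm(
  dp=[
    [-0.004,0,-0.01],
    [-0.0003,0,-0.002],
    [0,0,0],
    [0,0,0],
  ],
  turn=[
    [0.002,0.007,0.003],
    [0,0,0],
    [0,0,0],
    [0,0,0],
  ],
  claw=[0.085,0.085,0.085,0.085],
)

```text
t: 44.75
tcp_pos: [433.8, 20.7, 93.5]
ee_rot: [0.734, 0.679, 0.003, 0.003]
force: [0.0, 0.3, 0.0]
finger_gap: 84.8
```

```bash
python3 st.py
```

```text
44.75 [433.77  20.74  93.53] rot [0.7344 0.6787 0.003  0.0032] yaw -0.0788 F [0.05 0.31 0.01] gap 84.8
turn to yaw -.08: [ 0.0006  0.0087 -0.0012]
```

Request:
jog_arm(
  dp=[
    [-0.0006,0,-0.0035],
    [0,0,0],
    [0,0,0],
    [0,0,0],
    [0,0,0],
    [0,0,0],
    [0,0,0],
  ],
  turn=[
    [0,0,0],
    [0,0,0],
    [0,0,0],
    [0,0,0],
    [0,0,0],
    [0,0,0],
    [0,0,0],
  ],
  claw=[0.085,0.05,0.05,0.05,0.05,0.05,0.05],
  force=50,
)

```text
t: 45.62
tcp_pos: [433.3, 20.8, 90.2]
ee_rot: [0.734, 0.679, 0.003, 0.003]
force: [-1.0, -0.0, 0.8]
finger_gap: 55.4
```

```bash
python3 st.py
```

```text
45.62 [433.34  20.84  90.17] rot [0.7344 0.6787 0.0031 0.0032] yaw -0.0789 F [-0.98 -0.04  0.83] gap 55.4
turn to yaw -.08: [ 0.0005  0.009  -0.0011]
```

Request:
jog_arm(
  dp=[
    [0,0,0.04],
    [0,0,0.05],
    [0,0,0.055],
    [0.003,-0.03,0],
    [0.012,-0.05,0],
    [0.012,-0.05,0],
    [0.012,-0.05,0],
    [0.012,-0.05,0],
    [0.012,-0.05,0],
    [0.012,-0.05,0],
    [0.012,-0.05,0],
    [0.008,-0.03,0],
    [0,-0.01,0],
    [0,0,0],
  ],
  turn=[
    [0,0,0],
    [0,0,0],
    [0,0,0],
    [0,0,0],
    [0,0,0],
    [0,0,0],
    [0,0,0],
    [0,0,0],
    [0,0,0],
    [0,0,0],
    [0,0,0],
    [0,0,0],
    [0,0,0],
    [0,0,0],
  ],
  claw=[0.05,0.05,0.05,0.05,0.05,0.05,0.05,0.05,0.05,0.05,0.05,0.05,0.05,0.05],
)

```text
t: 47.38
tcp_pos: [523.0, -410.7, 232.5]
ee_rot: [0.734, 0.68, 0.001, -0.002]
force: [-0.6, -0.5, -2.9]
finger_gap: 55.5
```

```bash
python3 st.py
```

```text
47.38 [ 523.04 -410.72  232.47] rot [ 0.7335  0.6796  0.0008 -0.0024] yaw -0.0763 F [-0.61 -0.48 -2.86] gap 55.5
turn to yaw -.08: [-0.0047 -0.0021 -0.0037]
```

Request:
jog_arm(
  dp=[
    [0.01,-0.007,-0.02],
    [0,0,-0.035],
    [0,0,-0.03],
    [0,0,-0.01],
    [0,0,0],
    [0,0,0],
  ],
  turn=[
    [0,0,-0.003],
    [0,0,0],
    [0,0,0],
    [0,0,0],
    [0,0,0],
    [0,0,0],
  ],
  claw=[0.05,0.05,0.05,0.05,0.05,0.05],
)

```text
t: 48.12
tcp_pos: [533.0, -410.9, 137.3]
ee_rot: [0.733, 0.68, 0.001, -0.003]
force: [-0.2, 0.3, -3.3]
finger_gap: 55.4
```

```bash
python3 st.py
```

```text
48.12 [ 533.   -410.87  137.26] rot [ 0.733   0.6802  0.0013 -0.0033] yaw -0.0747 F [-0.16  0.33 -3.3 ] gap 55.4
turn to yaw -.08: [-0.0066 -0.0026 -0.0053]
```

Request:
jog_arm(
  dp=[
    [0,-0.003,-0.02],
    [0,0,-0.004],
    [0,0,0],
    [0,0,0],
  ],
  turn=[
    [-0.007,-0.011,-0.005],
    [0,0,0],
    [0,0,0],
    [0,0,0],
  ],
  claw=[0.05,0.05,0.05,0.05],
)

```text
t: 48.62
tcp_pos: [535.4, -415.4, 118.3]
ee_rot: [0.735, 0.678, 0.004, 0.007]
force: [0.4, -0.1, -2.7]
finger_gap: 55.2
```

```bash
python3 st.py
```

```text
48.62 [ 535.43 -415.4   118.31] rot [0.7346 0.6784 0.0035 0.0068] yaw -0.0795 F [ 0.37 -0.14 -2.74] gap 55.2
turn to yaw -.08: [ 0.0052  0.0144 -0.0005]
```

Request:
jog_arm(
  dp=[
    [-0.0025,0.0016,-0.008],
    [-0.0003,0,-0.001],
    [0,0,0],
  ],
  turn=[
    [0.005,0.006,0],
    [0,0,0],
    [0,0,0],
  ],
  claw=[0.05,0.05,0.05],
)

```text
t: 49.0
tcp_pos: [532.8, -413.9, 109.7]
ee_rot: [0.735, 0.679, 0.003, 0.003]
force: [-0.4, -0.0, -2.9]
finger_gap: 55.6
```

```bash
python3 st.py
```

```text
49.0 [ 532.85 -413.91  109.69] rot [0.7346 0.6785 0.0031 0.0032] yaw -0.0793 F [-0.35 -0.02 -2.86] gap 55.6
turn to yaw -.08: [ 0.0006  0.0089 -0.0007]
```

Now down about 3.5 mm to contact at roughly 106.

Request:
jog_arm(
  dp=[
    [-0.0002,0.0001,-0.002],
    [-0.0002,0,-0.001],
    [0,0,0],
  ],
  turn=[
    [0,0,0],
    [0,0,0],
    [0,0,0],
  ],
  claw=[0.05,0.05,0.05],
)

```text
t: 49.38
tcp_pos: [532.4, -413.8, 106.4]
ee_rot: [0.735, 0.679, 0.003, 0.003]
force: [-0.0, -0.0, -3.3]
finger_gap: 55.7
```

```bash
python3 st.py
```

```text
49.38 [ 532.41 -413.82  106.4 ] rot [0.7346 0.6785 0.0031 0.0032] yaw -0.0793 F [-0.05 -0.03 -3.33] gap 55.7
turn to yaw -.08: [ 0.0005  0.0088 -0.0007]
```

Lower 0.6 mm, release, lift straight up, then retreat so both cameras can see.

Request:
jog_arm(
  dp=[
    [0,0,-0.0006],
    [0,0,0],
    [0,0,0],
    [0,0,0],
    [0,0,0],
    [0,0,0],
    [0,0,0.05],
    [0,0,0.06],
    [0,0,0.05],
    [-0.03,0.05,0.02],
    [-0.03,0.05,0.02],
    [-0.03,0.05,0],
    [-0.02,0.05,0],
    [0,0.05,0],
    [0,0.05,0],
    [0,0.05,0],
    [0,0.05,0],
    [0,0.05,0],
    [0,0.05,0],
    [0,0,0],
  ],
  turn=[
    [0,0,0],
    [0,0,0],
    [0,0,0],
    [0,0,0],
    [0,0,0],
    [0,0,0],
    [0,0,0],
    [0,0,0],
    [0,0,0],
    [0,0,0],
    [0,0,0],
    [0,0,0],
    [0,0,0],
    [0,0,0],
    [0,0,0],
    [0,0,0],
    [0,0,0],
    [0,0,0],
    [0,0,0],
    [0,0,0],
  ],
  claw=[0.05,0.05,0.065,0.085,0.085,0.085,0.085,0.085,0.085,0.085,0.085,0.085,0.085,0.085,0.085,0.085,0.085,0.085,0.085,0.085],
)

```text
t: 51.88
tcp_pos: [417.5, 99.9, 315.8]
ee_rot: [0.735, 0.678, 0.007, 0.009]
force: [-0.5, -0.3, -0.1]
finger_gap: 84.8
```

```bash
python3 st.py; python3 - <<'E'
from h import *
t=shot("top"); s=shot("scene"); cv2.imwrite("pics/top9.png",t); cv2.imwrite("pics/scene9.png",s)
t0=cv2.imread("pics/top0.png"); s0=cv2.imread("pics/scene0.png")
o=np.zeros((600,800,3),np.uint8)
for i,im in enumerate((t0,t)): o[:300,i*400:i*400+400]=crop(im,318,172,100,75,4)
for i,im in enumerate((s0,s)): o[300:600,i*400:i*400+400]=crop(im,125,145,100,75,4)
cv2.imwrite("pics/o9.png",o)
# shift between before/after around each thing, scene camera
for n,a,b in(("scene",s0,s),("top",t0,t)):
  for k,p,r in(("can",(538.7,-244.9,90),11),("stamp",(533,-326,75),11),("speaker",(532,-413,75),14)):
    u,v=proj(n,[p])[0].round().astype(int)
    T=a[v-r:v+r+1,u-r:u+r+1]; S=b[v-r-6:v+r+7,u-r-6:u+r+7]
    m=cv2.matchTemplate(S,T,cv2.TM_CCOEFF_NORMED); _,mx,_,l=cv2.minMaxLoc(m); print(n,k,"shift px",l[0]-6,l[1]-6,round(mx,3))
E
```

```text
51.88 [417.51  99.93 315.76] rot [0.7354 0.6776 0.007  0.0088] yaw -0.0817 F [-0.52 -0.29 -0.05] gap 84.8
turn to yaw -.08: [0.0035 0.0222 0.0017]
scene can shift px 0 0 0.91
scene stamp shift px 0 0 0.998
scene speaker shift px 0 0 0.966
top can shift px 0 0 0.855
top stamp shift px 0 0 0.996
top speaker shift px 0 0 0.991
```

View pics/o9.png

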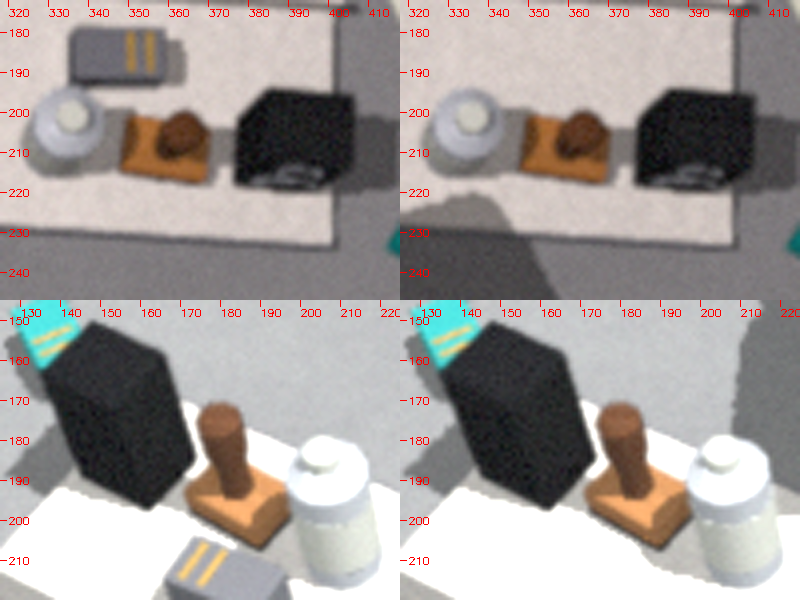

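View pics/scene9.png

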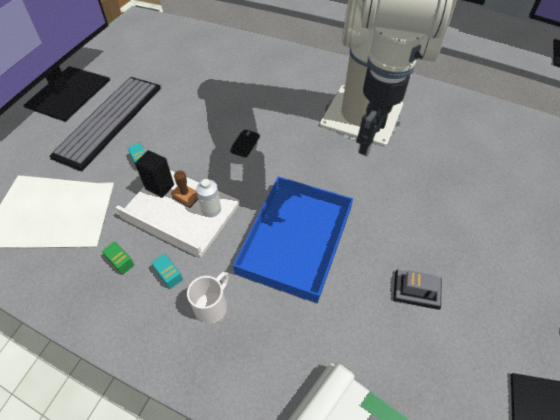

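The three stand upright where they were: can (208,198), stamp (184,190) and speaker (154,173). The battery sits in the cradle at (418,285), the tray is empty, and the mug, the mouse and the coloured look-alikes haven't moved. Handing in.

```bash
python3 -c "
from station import bot
print(bot.hand_in())"
```

```text
the job is handed in; nothing more can be done
None
```

The job is done and handed in at about 52 s of the 144 s allowed; no verdict was reported. I set the can, stamp and speaker upright in the tray, laid the grey battery flat in the charging cradle, then stood the three back on the riser by retracing their original grasp poses.

**Last checks:**
- **Places on the riser:** Comparing the before and after pictures from both cameras gave a shift of 0 px for all three (about 2–3 mm per pixel). The match was weaker for the can (0.86–0.91) than for the stamp and speaker (0.97–1.00).
- **Battery:** The picture taken after release shows it flat inside the cradle rim, and the model outline agreed to about 1 px.
- **Everything else:** The mug, mouse and coloured look-alikes look unmoved. The gripper was open and clear of everything.

None of the checks failed or disagreed. I checked the stamp's alignment by eye and by picture match only, because its round handle does not square it up in the jaws.

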